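# Load the X-ray analyser and start it with the key

### The arm

A 6-joint arm with a two-finger parallel gripper is mounted at the origin on a cart in front of the work surface, level with it; the furniture and walls round the work are solid. World frame = base frame: x ahead of the robot, y to its left, z up, the work surface at z = 0. Lengths are in m, angles in rad, forces in N, time in s.
With the tool pointing down it reaches from about 0.375 to 0.9 m from the base axis. Payload 3.1 kg.
Tool frame: the origin (TCP) lies midway between the tips of the shut fingers; the grasp point (between the pads) lies 19 mm behind it (manip.hold_point_z is the distance from the TCP to the grasp point, in m); x points along the fingers, y is the direction in which the jaws open and shut, and the axes are right-handed (so a half turn about x gives the same grasp; the last joint's range is limited). The gripper opens to 85 mm and grips with 20 to 120 N. Pads are 22 mm wide; open, the fingers measure 114 mm over their backs; the gripper's body (76 mm by 85 mm) begins 54 mm behind the grasp point. The pads swing forward as they close: fully open they stand 13 mm farther back than shut.
Start: joints at [1.028, 0.527, 1.433, -0, 1.181, -0.178], TCP at [0.223, 0.584, 0.231] pointing down, gripper open.
Joint ranges: [-3.08, 3.08], [-0.75, 2.2], [0.22, 2.44], [-1.43, 4.57], [0, 2.65], [-2.85, 2.85]. Speed limits (rad/s): [2.79, 2.79, 3.14, 3.14, 3.14, 3.14].

### API

Orientations are given as a unit quaternion [x, y, z, w].
In Python, from station import manip, snapshot gives the robot as it stands.
- The arm moves only by the tool play_rows, never from a script. Its argument "series" is a list of rows, each a list of 4 numbers: the shift along the tool's x, y, z in m, then the turn about the tool's x in degrees. In form: [[tx, ty, tz, spin], ...]. A call has 1 to 20 rows; each row is the pose to reach, as a shift and turn from the pose measured when the call began, along the tool's axes at that moment; what a row does not reach only later rows make up. A row lasts 1/10 s, in which the tool goes at most 50 mm and 8.59 degrees, less where a joint would pass 70% of its speed; a pose out of reach is approached as far as the arm can. A call with a gripper value outside its range is refused whole. "claw" is the opening in per cent of the stroke, from 0 (shut) to 100 (fully open), set as the call begins (left out, the last holds). The fingers move at their own pace and stop on an object; "force" is the grip in N (left out, the last holds). Time passes only in rows, so rows that repeat a pose let the fingers close. It gives the time, the measured TCP pose, the force and the opening at its end, in the units of the state.
- manip.sense(): the state, without advancing time (a new reading comes with each control period).
- snapshot(name): name is "scene" or "top" or "wrist"; returns a dict with "image" (400x640x3 uint8, blue, green, red), "depth" (400x640 float32, m along the optical axis (not along the pixel's ray), 0 where there is no reading), "fov_y" (degrees; the focal length in pixels is half the picture's height over the tangent of half this angle, whatever the lens; pixels are square), "cx", "cy" (the principal point, pixels), "R" (3x3) and "t" (3): a world point X has camera coordinates R X + t. Camera axes: x right, y down, z forward; pixel columns grow to the right and rows downward; lengths in m; the calibration is good to about 2 mm. A picture is of the moment at which its call begins.
- manip.sign_off(): hands the job in, once; it reports no verdict.
The state is a dict: "t": time; "q": joint angles; "qd": joint speeds; "tau": joint torques, N m; "tcp_pos": TCP position; "tool_rot": TCP orientation; "force": force on the tool from outside, world axes, zero at the start; "ft_torque": the same for the moment, N m; "finger_gap": opening from 0.0 (shut) to 1.0 (fully open).
Only numpy, scipy, OpenCV 4.12 (cv2) and the standard library are available. Lean on these libraries where they do the work, as an engineer would, in place of code of your own. Each camera call takes 0.05 s, during which the arm holds its last target.

### The job

Check the alloy of the stepped steel shaft sample: stand it upright, thick end down as it stands now, centred on the measuring window of the X-ray analyser, and shut the hood fully over it. Only once the hood is shut, turn the key on the blue console clockwise past ON, against its spring, right up to START, keep it there for about a second, then let it spring back to ON and leave it running. Leave the other things on the bench where they are.

Things in the scene. Friction and masses are not known exactly. Their poses are not given: they have to be found in the camera images.
- shaft_center (a point): Stepped shaft sample, turned steel, loose, standing upright on the bench, thick end down: 53 mm tall, thick lower part 26 mm in diameter, thinner towards the top, about 0.13 kg. The point is on its axis half-way up (26.5 mm above its underside); z points up along its axis.
- ring_sample: Flat steel ring, 44 mm in diameter and 10 mm high, a bystander lying loose on the bench. Origin at the centre of its underside.
- window (a point): Small amber measuring window in the middle of a flush round steel spot with a black edge (42 mm across) on the flat metal deck of the analyser, a white box 180 x 210 mm, 70 mm high, fixed on the bench. The point is on the deck's surface, 70 mm above the bench; z up, x points to the analyser's rear (the hinge). The shaft simply stands on it.
- hood (a joint): Opening angle of the analyser's grey shielding hood, rad: 0 fully shut (rim on the deck), 1.5 to 1.68 at the start (standing up). A box open below, 130 mm from hinge to front wall, 170 mm wide, 80 mm high, hinged at the rear. The stiff hinge holds it at any angle, it neither falls nor springs; it takes about 1 to 4 N at the handle.
- hood_hinge (a point): Point on the hood's hinge line at mid width, 10 mm above the deck, 80 mm behind the window; the hinge line is parallel to this point's y axis; x to the analyser's rear, z up. Fixed.
- hood_handle (a point): Middle of the hood's steel handle bar: round, 10 mm thick, 68 mm free length, parallel to the hinge line, on two posts 40 mm off the outside of the hood's front wall. Shut, it is 170 mm ahead of the hinge line and 20 mm above it (100 mm above the bench); with the hood up it is on top, its posts below it. It turns with the hood.
- key_head (a point): Black head of the start key, which stays in its switch: 26 mm wide (this point's x axis), 9 mm thick (y), 26 mm tall (z). The point is on the key's axis at the middle of the head, 31 mm above the console's panel, and turns with the key; z is the key's axis, outward. The head begins 18 mm above the panel; under it is an 8 mm high collar, 33 mm across. At OFF the width points straight up the slope.
- switch (a joint): Angle of the key's switch, rad, growing clockwise as seen facing the panel: 0 = OFF (black tick on the panel), 1.20 = ON (green tick), where it stops. It stays where it is left; turning it takes about 0.04 N m. The key's angle on the panel is this value plus joint start_key.
- start_key (a joint): Further clockwise turn of the key beyond ON, rad: 0 = sprung back, 0.70 = START (yellow tick), a hard stop; the start contact is made beyond 0.55. A return spring, 0.07 N m at 0 and 0.15 N m at the stop, brings it back to 0 as soon as it is let go; so it leaves 0 only when the switch has come to its stop at ON.
- console: Blue desk console, 140 mm wide, 120 mm deep, 75 mm high, fixed on the bench, with the key switch in its sloping front panel. The panel leans back: its outward normal, along which the key stands, is tilted 27 degrees (0.464 rad) from vertical toward the console's front. Origin at the centre of the underside, x to its rear, y to its left, z up.
- test_disc: Hardness reference disc, steel, 52 mm in diameter, 8 mm high, a bystander lying loose on the bench. Origin at the centre of its underside.
- v_block: Small dark grey V-block, 28 x 31 x 30 mm, a bystander standing loose on the bench. Origin at the centre of its underside.
- pen: Slim white and red ball pen, 145 mm long, 11 mm thick, a bystander lying loose on the black notebook behind. Origin at its middle, on its underside.
- shaft_sample: The same shaft sample as a body; origin at the centre of its underside.

How it is judged:
On the way, in this order (a step that is already met when the one before it is completed fails the run):
1. the shaft stands upright on the measuring window, let go (horizontal distance between shaft_center and window below 0.008 m and z of shaft_center in the frame of window between 0.022 and 0.031 m and angle between shaft_center's own z axis and vertical below 0.12 rad and contact force between the fingers and shaft_sample below 0.2 N), for 0.2 s.
2. the hood is fully shut over the standing shaft (horizontal distance between shaft_center and window below 0.008 m and z of shaft_center in the frame of window between 0.022 and 0.031 m and angle between shaft_center's own z axis and vertical below 0.12 rad and value of joint hood below 0.03 rad), for 0.2 s.
3. with the hood shut, the key is turned up to START and kept there (value of joint hood below 0.03 rad and value of joint switch above 1.1 rad and value of joint start_key above 0.55 rad), for 0.5 s.
At the end, for the whole second after the job is handed in: The key is back at ON (switch over 1.05 rad, key sprung back to under 0.1 rad beyond ON), the hood is shut (under 0.03 rad), and under it the shaft stands upright (within 0.12 rad) and still on the window, its axis within 8 mm of the window's centre (all of step 2 and value of joint switch above 1.05 rad and value of joint start_key below 0.1 rad and linear speed of shaft_sample below 0.02 m/s); the robot touches nothing.
It fails at once if the key is turned out of OFF (past 0.6 rad) while the hood is open (over 0.1 rad) (value of joint switch above 0.6 rad and value of joint hood above 0.1 rad).
It fails at once if another thing on the bench (ring, reference disc, V-block, pen) is moved by more than 30 mm (distance of any of ring_sample, test_disc, v_block, pen from where it was at the start of the episode above 0.03 m).
It also fails if it takes over 70 s, if anything falls off the work surface, if the arm or the gripper's body presses on something with over 40 N, if the wrist force passes 120 N, or if a joint passes its speed limit or range.

## Working session

There is one attempt and no reset: what is moved stays moved. The work goes in short steps, Python scripts to look and compute and a tool call to move; the robot and the scene stay as the last step left them, time stands still between calls to the robot, and variables do not carry over. Pictures are saved under pics/ and viewed, and the job is handed in when it is done.

Besides the shell and the picture viewer there is one more tool, called after "Emit:" as name(argument=value, ...) on one line, values as JSON. play_rows: Moves the arm, as the interface text tells. Its arguments: {"type":"object","properties":{"series":{"type":"array","items":{"type":"array","items":{"type":"number"}}},"claw":{"type":"number"},"force":{"type":"number"}},"required":["series"]}

```bash
ls; mkdir -p pics
python3 - <<'E'
from station import manip, snapshot
import cv2
print(manip.sense())
for n in ["scene","top","wrist"]:
    s=snapshot(n); cv2.imwrite(f"pics/{n}0.png",s["image"]); print(n,s["fov_y"],s["cx"],s["cy"],s["R"],s["t"])
E
```

```text
pics
{'t': 0.0, 'q': array([ 1.02750591e+00,  5.28446652e-01,  1.43386805e+00, -3.57706342e-06,
        1.18141958e+00, -1.78493832e-01]), 'qd': array([ 0.00024816, -0.00014981,  0.00102321,  0.00022988, -0.00067848,
       -0.00100254]), 'tau': array([ 1.73474182e-04, -4.42351019e+01, -1.78024828e+01, -3.01282789e-04,
        8.54195212e-03, -8.47853414e-06]), 'tcp_pos': array([0.22257526, 0.58327308, 0.23035651]), 'tool_rot': array([ 0.12755174,  0.6956429 , -0.12896938,  0.69511035]), 'force': array([ 0.65972571, -0.27929662, -0.52656211]), 'ft_torque': array([ 0.05548051, -0.0128668 , -0.00541527]), 'finger_gap': 0.9955337517867089}
scene 44.10450694925876 312.45142520898213 199.23869519344876 [[ 0.88546058 -0.46470123  0.00351164]
 [-0.34926698 -0.67045415 -0.65460203]
 [ 0.30654876  0.57839779 -0.75596551]] [-0.45621977  0.35542251  1.01925508]
top 57.45956528205174 316.06160438568725 199.33568083707064 [[-0.01775984 -0.9996611   0.01903328]
 [-0.99612047  0.01604954 -0.08652406]
 [ 0.08618926 -0.0204961  -0.99606793]] [0.12089776 0.58477609 1.09563428]
wrist 64.08643807647798 323.09795184033857 197.77309072963027 [[ 0.35760761  0.93386818 -0.00264965]
 [ 0.89744344 -0.34287194  0.27755018]
 [ 0.25828679 -0.10163197 -0.96070749]] [-0.62288139 -0.03460861  0.38083354]
```

View pics/scene0.png

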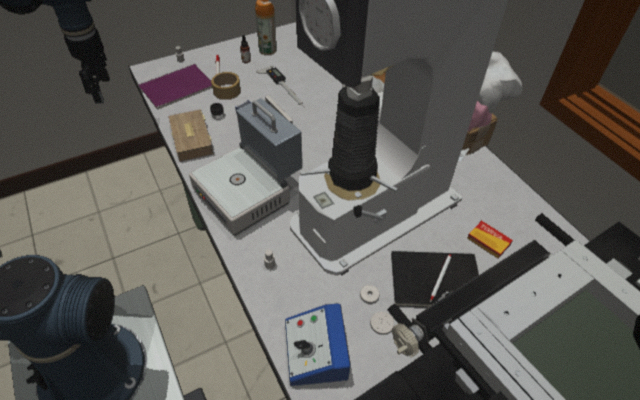

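View pics/top0.png

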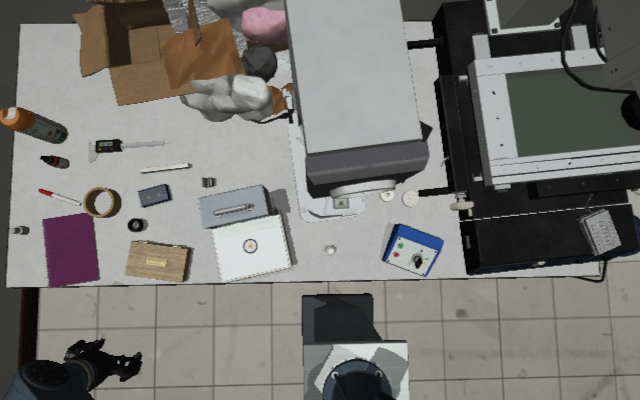

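View pics/wrist0.png

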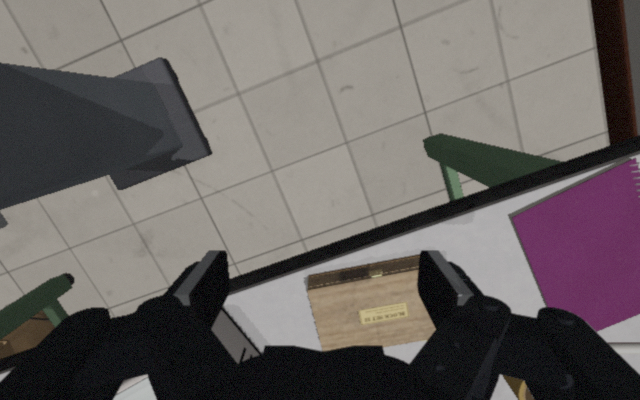

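The scene view shows the analyser (237,180), the hood standing up (270,135), the shaft (269,260) and the console (318,345). The top view shows the window (250,246), shaft (331,249) and key (417,262). I'll zoom in and measure these.

```bash
cat > h.py <<'E'
import numpy as np, cv2, pickle
def f(s): return 200/np.tan(np.radians(s["fov_y"]/2))
def ray(s,u,v):
    d=np.array([(u-s["cx"])/f(s),(v-s["cy"])/f(s),1.]); R=s["R"]; return -R.T@s["t"], R.T@d
def onz(s,u,v,z):
    c,d=ray(s,u,v); return c+d*(z-c[2])/d[2]
def dep(s,u,v):
    c,d=ray(s,u,v); return c+d*s["depth"][int(round(v)),int(round(u))]
def proj(s,X):
    c=s["R"]@np.asarray(X)+s["t"]; return np.array([s["cx"]+f(s)*c[0]/c[2], s["cy"]+f(s)*c[1]/c[2]])
def tri(s1,p1,s2,p2):
    c1,d1=ray(s1,*p1); c2,d2=ray(s2,*p2)
    k=np.linalg.lstsq(np.c_[d1,-d2],c2-c1,rcond=None)[0]
    a,b=c1+d1*k[0],c2+d2*k[1]; return (a+b)/2,np.linalg.norm(a-b)
def cloud(s):
    v,u=np.mgrid[0:400,0:640]; d=s["depth"]
    P=np.stack([(u-s["cx"])/f(s)*d,(v-s["cy"])/f(s)*d,d],-1)
    return (P-s["t"])@s["R"]
E
python3 - <<'E'
from station import snapshot
from h import *
S={n:snapshot(n) for n in ["scene","top"]}
pickle.dump(S,open("s0.pkl","wb"))
def crop(n,x,y,w,h,k,o):
    cv2.imwrite(o,cv2.resize(S[n]["image"][y:y+h,x:x+w],None,fx=k,fy=k,interpolation=cv2.INTER_CUBIC))
crop("top",190,170,270,120,2.95,"pics/topc.png")
crop("scene",170,90,190,150,4,"pics/sc1.png")
crop("scene",240,230,190,150,4,"pics/sc2.png")
E
```

```text
(no output)
```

View pics/topc.png

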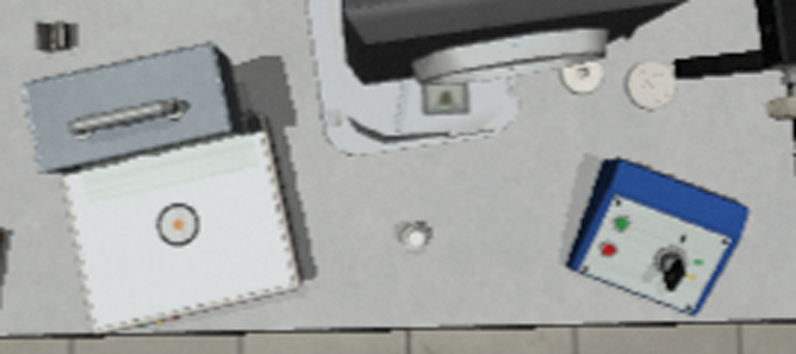

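View pics/sc1.png

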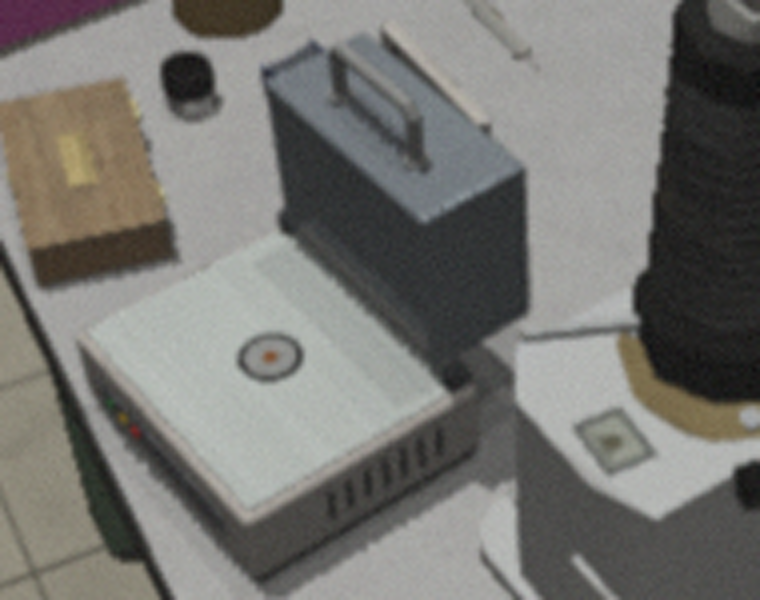

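View pics/sc2.png

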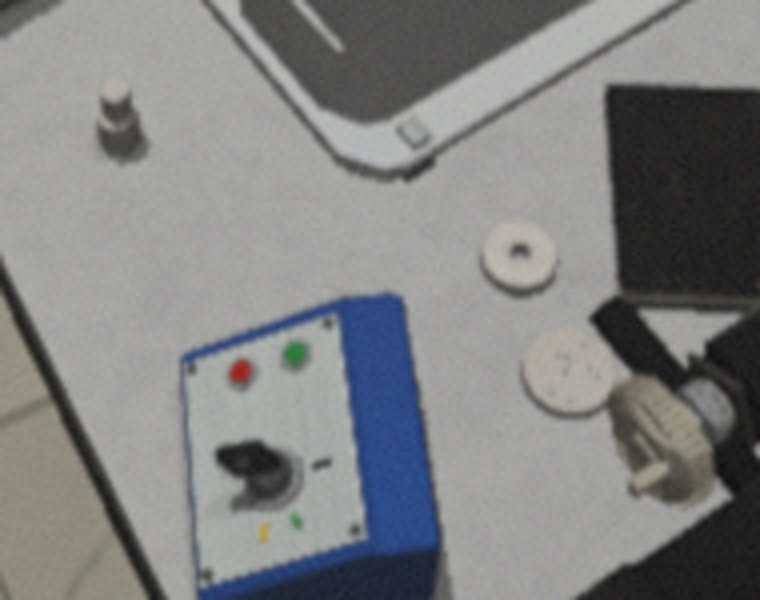

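Run:
```python
from h import *
np.set_printoptions(precision=4,suppress=True)
S=pickle.load(open("s0.pkl","rb")); T,C=S["top"],S["scene"]
def blob(s,lo,hi,box,minA=3):
    x,y,w,h=box; hsv=cv2.cvtColor(s["image"],cv2.COLOR_BGR2HSV)
    m=cv2.inRange(hsv,lo,hi); mm=np.zeros_like(m); mm[y:y+h,x:x+w]=m[y:y+h,x:x+w]
    n,l,st,c=cv2.connectedComponentsWithStats(mm)
    return [(st[i,4],c[i].round(2)) for i in range(1,n) if st[i,4]>=minA]
# window: amber
a=blob(T,(3,80,80),(25,255,255),(235,230,30,30)); b=blob(C,(3,80,80),(25,255,255),(225,165,25,25))
print("amber",a,b)
# dark ring
for s,box in((T,(238,234,26,26)),(C,(226,168,24,22))):
    x,y,w,h=box; g=cv2.cvtColor(s["image"],cv2.COLOR_BGR2GRAY)[y:y+h,x:x+w]
    m=(g<130).astype(np.uint8); ys,xs=np.nonzero(m); 
    p=cv2.fitEllipse(np.c_[xs,ys].astype(np.int32)); print("ring",p[0][0]+x,p[0][1]+y,p[1],onz(s,p[0][0]+x,p[0][1]+y,.07))
for s,l in((T,a),(C,b)):
    for A,c in l: print(A,onz(s,*c,.07),dep(s,*c))
# cloud
for n in("top","scene"):
    P=cloud(S[n]); print(n,"shaft px")
    x0,y0,w,h=((318,236,26,26) if n=="top" else (255,240,30,35))
    Q=P[y0:y0+h,x0:x0+w].reshape(-1,3); Q=Q[(Q[:,2]>.004)&(Q[:,2]<.08)]
    for lo,hi in((.004,.03),(.03,.048),(.048,.06)):
        q=Q[(Q[:,2]>lo)&(Q[:,2]<hi)]; 
        if len(q): print(lo,len(q),q.mean(0),q.min(0),q.max(0))
# analyser edges/hood from clouds
P=cloud(T); Q=P[170:290,185:300].reshape(-1,3)
d=Q[(abs(Q[:,2]-.07)<.004)]; r=cv2.minAreaRect(d[:,:2].astype(np.float32)); print("deck",r)
d=Q[Q[:,2]>.15]; print("hood",d.min(0),d.max(0)); 
hh=np.histogram(d[:,2],bins=np.arange(.15,.3,.005)); print(hh)
r=cv2.minAreaRect(d[(d[:,2]<.225)&(d[:,2]>.20)][:,:2].astype(np.float32)); print(r)
b=Q[Q[:,2]>.238]; print(b.mean(0), cv2.minAreaRect(b[:,:2].astype(np.float32)))
```

```text
amber [(np.int32(7), array([250.  , 245.71]))] [(np.int32(6), array([237. , 178.5]))]
ring 249.8221263885498 245.66349411010742 (12.805012702941895, 13.54231071472168) [0.451  0.3065 0.07  ]
ring 237.1100492477417 178.9624080657959 (10.492911338806152, 14.47719669342041) [0.4537 0.3039 0.07  ]
7 [0.4508 0.306  0.07  ] [0.4509 0.3059 0.0707]
6 [0.454  0.3056 0.07  ] [0.454  0.3056 0.0699]
top shaft px
0.004 37 [0.4343 0.0761 0.0165] [0.4009 0.0333 0.004 ] [0.4743 0.1079 0.03  ]
0.03 13 [0.4319 0.0741 0.0357] [0.4234 0.0596 0.0306] [0.4411 0.081  0.0476]
0.048 27 [0.4316 0.0695 0.0521] [0.4241 0.0612 0.0482] [0.4393 0.0762 0.0567]
scene shaft px
0.004 86 [0.4324 0.0622 0.0186] [0.4204 0.0309 0.0043] [0.4665 0.1301 0.03  ]
0.03 43 [0.4314 0.0635 0.0367] [0.4211 0.0549 0.0301] [0.4459 0.0775 0.0469]
0.048 44 [0.4338 0.0673 0.0518] [0.4254 0.0593 0.048 ] [0.4427 0.0764 0.056 ]
deck ((0.45192819833755493, 0.304874986410141), (0.17654509842395782, 0.20885182917118073), 12.319236755371094)
hood [0.4902 0.1339 0.15  ] [0.6122 0.4155 1.1396]
(array([   7,    4,    6,    5,    9,    4,    7,    4,    7,    6,   16,
       1089,  817,    8,    4,    1,    1,    4,    0,   22,  102,   25,
          0,    0,    0,    0,    0,    0,    0]), array([0.15 , 0.155, 0.16 , 0.165, 0.17 , 0.175, 0.18 , 0.185, 0.19 ,
       0.195, 0.2  , 0.205, 0.21 , 0.215, 0.22 , 0.225, 0.23 , 0.235,
       0.24 , 0.245, 0.25 , 0.255, 0.26 , 0.265, 0.27 , 0.275, 0.28 ,
       0.285, 0.29 , 0.295]))
((0.5571897029876709, 0.3272302448749542), (0.0797962173819542, 0.17082586884498596), 11.632099151611328)
[0.5342 0.281  0.4491] ((0.5318639278411865, 0.24720001220703125), (0.23829339444637299, 0.03840305656194687), 78.97049713134766)
```

Run:
```python
from h import *
np.set_printoptions(precision=4,suppress=True)
S=pickle.load(open("s0.pkl","rb")); T,C=S["top"],S["scene"]
P=cloud(T); Q=P[170:225,185:300].reshape(-1,3); b=Q[(Q[:,2]>.238)&(Q[:,2]<.27)]
print("handle",np.median(b,0),b.mean(0),cv2.minAreaRect(b[:,:2].astype(np.float32)))
for n,s,box in(("top",T,(375,215,75,65)),("scene",C,(278,298,80,90))):
    x,y,w,h=box; hsv=cv2.cvtColor(s["image"],cv2.COLOR_BGR2HSV); P=cloud(s)
    blue=cv2.inRange(hsv,(100,120,40),(130,255,255)); m=np.zeros_like(blue); m[y:y+h,x:x+w]=blue[y:y+h,x:x+w]
    q=P[m>0]; 
    top=q[abs(q[:,2]-.075)<.004]; print(n,"bluetop",len(top),cv2.minAreaRect(top[:,:2].astype(np.float32)) if len(top)>5 else 0)
    al=P[y:y+h,x:x+w].reshape(-1,3); hsvb=hsv[y:y+h,x:x+w].reshape(-1,3)
    pan=al[(hsvb[:,1]<60)&(hsvb[:,2]>130)&(al[:,2]>.025)&(al[:,2]<.078)]
    # RANSAC-ish plane
    for k in range(6):
        c=np.median(pan,0) if k==0 else pan.mean(0); nn=np.linalg.svd(pan-c)[2][2]; nn*=np.sign(nn[2]); e=abs((pan-c)@nn); pan=pan[e<max(.002,2*np.median(e))] if k<5 else pan
    print("plane",len(pan),c,nn,"tilt",np.degrees(np.arccos(nn[2])),"az",np.degrees(np.arctan2(-nn[1],-nn[0])))
    r=cv2.minAreaRect(pan[:,:2].astype(np.float32)); print("panel rect",r)
    def pl(u,v):
        o,d=ray(s,u,v); return o+d*((c-o)@nn)/(d@nn)
    for nm,lo,hi in(("red",(0,120,80),(8,255,255)),("red2",(170,120,80),(180,255,255)),("green",(45,90,60),(85,255,255)),("yellow",(15,100,100),(35,255,255)),("dark",(0,0,0),(180,255,70))):
        mm=cv2.inRange(hsv,lo,hi)[y:y+h,x:x+w]; k,l,st,cc=cv2.connectedComponentsWithStats(mm)
        for i in range(1,k):
            if st[i,4]>=2: u,v=cc[i]+[x,y]; print(n,nm,st[i,4],round(u,1),round(v,1),pl(u,v),dep(s,u,v))
```

```text
handle [0.5467 0.3229 0.2531] [0.5467 0.3229 0.2525] ((0.5466499328613281, 0.3243885636329651), (0.009909451007843018, 0.08878528326749802), 11.301321983337402)
top bluetop 509 ((0.4649098515510559, -0.1881292313337326), (0.13740994036197662, 0.040636368095874786), 66.49478149414062)
plane 704 [ 0.4116 -0.1677  0.0526] [-0.4222  0.1651  0.8914] tilt 26.956204459344946 az -21.35675228379652
panel rect ((0.4093623459339142, -0.1714637279510498), (0.1305883824825287, 0.08307091891765594), 68.28662872314453)
top red 11 395.6 254.1 [ 0.4172 -0.1228  0.047 ] [ 0.4176 -0.1214  0.0529]
top green 12 400.2 245.3 [ 0.4435 -0.134   0.0615] [ 0.4437 -0.1328  0.0662]
top yellow 3 423.7 263.3 [ 0.3885 -0.2051  0.0486] [ 0.3886 -0.2048  0.0497]
top dark 125 391.2 238.1 [ 0.4653 -0.1067  0.0668] [ 0.4643 -0.116   0.0254]
top dark 59 417.6 261.5 [ 0.3943 -0.1873  0.0481] [ 0.3968 -0.1788  0.077 ]
top dark 22 414.5 279.0 [ 0.3395 -0.1835  0.0214] [ 0.3362 -0.1904 -0.0029]
top dark 3 440.0 279.0 [ 0.3398 -0.2566  0.0351] [ 0.3345 -0.2703 -0.0038]
scene bluetop 997 ((0.46604689955711365, -0.1915176808834076), (0.13862180709838867, 0.039272576570510864), 69.47270965576172)
plane 1477 [ 0.4145 -0.1712  0.0525] [-0.4175  0.1688  0.8929] tilt 26.76582316699409 az -22.01486924776072
panel rect ((0.41427892446517944, -0.16868318617343903), (0.12357090413570404, 0.08204202353954315), 68.6041030883789)
scene red 16 299.6 322.4 [ 0.4205 -0.122   0.046 ] [ 0.4191 -0.1248  0.0521]
scene green 19 313.2 318.2 [ 0.4469 -0.133   0.0605] [ 0.4452 -0.136   0.067 ]
scene green 2 313.5 359.5 [ 0.4067 -0.2109  0.0564] [ 0.406  -0.2122  0.0597]
scene yellow 7 305.6 362.7 [ 0.3912 -0.2064  0.0483] [ 0.3907 -0.2076  0.0514]
scene dark 158 303.8 346.8 [ 0.4033 -0.1749  0.048 ] [ 0.3981 -0.1856  0.0745]
scene dark 567 324.1 377.1 [ 0.4067 -0.2543  0.0646] [ 0.4124 -0.2453  0.037 ]
scene dark 40 280.2 382.2 [ 0.3329 -0.2086  0.0215] [ 0.3357 -0.2001 -0.002 ]
```

Run:
```python
from h import *
np.set_printoptions(precision=4,suppress=True)
S=pickle.load(open("s0.pkl","rb")); T,C=S["top"],S["scene"]
pls={"top":(np.array([.4116,-.1677,.0526]),np.array([-.4222,.1651,.8914])),"scene":(np.array([.4145,-.1712,.0525]),np.array([-.4175,.1688,.8929]))}
tk={"top":[(421.5,251),(426.6,258.8),(423.9,264)],"scene":[(320.2,345.8),(314,360),(306,363)]}
for n,s in(("top",T),("scene",C)):
    c,nn=pls[n]; img=s["image"].astype(float)
    B,G,R=img[...,0],img[...,1],img[...,2]
    chan=[(G.copy()*-1),(G-np.maximum(R,B)),(R-B)]
    pts=[]
    for (u,v),ch,r in zip(tk[n],chan,(2.6,2.6,2.6)):
        for it in range(3):
            yy,xx=np.mgrid[0:400,0:640]; m=(abs(xx-u)<=r)&(abs(yy-v)<=r)
            w=ch[m]-np.median(ch[m]); w=np.clip(w-8,0,None)
            if w.sum()==0: break
            u,v=(xx[m]*w).sum()/w.sum(),(yy[m]*w).sum()/w.sum()
        o,d=ray(s,u,v); p=o+d*((c-o)@nn)/(d@nn); pts.append(p); print(n,round(u,2),round(v,2),p)
    up=np.array([0,0,1])-nn*nn[2]; up/=np.linalg.norm(up); right=np.cross(up,nn)
    A=[];b=[]
    for p,th in zip(pts,(0,1.2,1.9)):
        q=p-c
        A.append([1,0,np.cos(th)]);b.append(q@up);A.append([0,1,np.sin(th)]);b.append(q@right)
    x,res,_,_=np.linalg.lstsq(np.array(A),np.array(b),rcond=None)
    base=c+up*x[0]+right*x[1]; print("right",right,"base",base,"r",x[2],"rms",np.sqrt(res/6),"head",base+nn*.031,"headtop",base+nn*.044)
    ht=base+nn*.044; print("headtop px",proj(s,ht))
    # cloud head points
    P=cloud(s).reshape(-1,3); h=(P-base)@nn; lat=P-base-h[:,None]*nn; k=(h>.038)&(h<.05)&(np.linalg.norm(lat,axis=1)<.03); q=lat[k]
    print("head pts",k.sum(),"mean up/right",(q@up).mean(),(q@right).mean(),"range",(q@up).min(),(q@up).max(),(q@right).min(),(q@right).max(),"hmax",np.percentile(h[k],[50,95]))
```

```text
top 420.98 250.58 [ 0.4272 -0.1938  0.0648]
top 426.28 258.36 [ 0.4036 -0.211   0.0568]
top 423.67 263.46 [ 0.3881 -0.2052  0.0484]
right [-0.3642 -0.9314  0.    ] base [ 0.4047 -0.1846  0.0525] r 0.02694064980656231 rms [0.0002] head [ 0.3916 -0.1794  0.0801] headtop [ 0.3861 -0.1773  0.0917]
headtop px [418.7389 265.6959]
head pts 26 mean up/right 0.0018933606408992514 0.0005122347567885857 range -0.009314314663368224 0.013931970027662244 -0.0038850199634891777 0.005896848404820146 hmax [0.0406 0.0446]
scene 320.0 345.56 [ 0.4301 -0.1943  0.0642]
scene 313.71 359.81 [ 0.4067 -0.2117  0.0565]
scene 305.47 362.78 [ 0.391  -0.2064  0.0482]
right [-0.3748 -0.9271  0.    ] base [ 0.4079 -0.1854  0.0521] r 0.02692201527165474 rms [0.0002] head [ 0.3949 -0.1802  0.0798] headtop [ 0.3895 -0.178   0.0914]
headtop px [297.996  341.6804]
head pts 54 mean up/right 0.001540382491481125 0.00207651500488219 range -0.009834187739182354 0.013698826324775207 -0.003195193850248712 0.006286889268409897 hmax [0.0422 0.0446]
```

```bash
cat >> h.py <<'E'
from scipy.spatial.transform import Rotation as Ro
def plan(st,target,yaxis=None):
    """shift in tool axes to put the TCP at target; spin (deg) to bring tool y onto the horizontal line yaxis"""
    M=Ro.from_quat(st["tool_rot"]).as_matrix(); d=M.T@(np.asarray(target)-st["tcp_pos"]); sp=None
    if yaxis is not None:
        a=np.array([*yaxis,0.])/np.linalg.norm(yaxis); sp=np.degrees(np.arctan2(a@M[:,2],a@M[:,1])); sp=[sp,(sp+180+180)%360-180]
    return d.round(4),sp
E
python3 - <<'E'
from station import manip
from h import *
np.set_printoptions(precision=4,suppress=True)
st=manip.sense(); M=Ro.from_quat(st["tool_rot"]).as_matrix(); print(M, manip.hold_point_z)
ys=(-np.sin(np.radians(12)),np.cos(np.radians(12)))
print("shaft", plan(st,(.4327,.0684,.23),ys))
S=pickle.load(open("s0.pkl","rb"))
for n in S:
    Q=cloud(S[n]).reshape(-1,3); 
    for y0 in np.arange(-.35,.5,.05):
        q=Q[(Q[:,2]>.12)&(Q[:,2]<1)&(abs(Q[:,1]-y0)<.025)&(Q[:,0]>.25)]
        if len(q)>5: i=np.percentile(q[:,0],2); print(n,round(y0,2),"min x %.3f"%i, "zmin %.3f"%np.percentile(q[:,2],2))
E
```

```text
[[-0.0005  0.3568  0.9342]
 [-0.0009  0.9342 -0.3568]
 [-1.     -0.001  -0.0002]] 0.0187
shaft (array([ 0.0012, -0.4064,  0.3799]), [np.float64(-32.90159846708995), np.float64(147.0984015329101)])
scene -0.35 min x 0.459 zmin 0.126
scene -0.3 min x 0.546 zmin 0.125
scene -0.25 min x 0.547 zmin 0.127
scene -0.2 min x 1.189 zmin 0.123
scene -0.15 min x 1.189 zmin 0.124
scene -0.1 min x 1.189 zmin 0.125
scene -0.05 min x 0.685 zmin 0.126
scene -0.0 min x 0.554 zmin 0.132
scene 0.05 min x 0.547 zmin 0.141
scene 0.1 min x 0.535 zmin 0.139
scene 0.15 min x 0.597 zmin 0.129
scene 0.2 min x 1.130 zmin 0.236
scene 0.25 min x 0.538 zmin 0.125
scene 0.3 min x 0.524 zmin 0.166
scene 0.35 min x 0.515 zmin 0.155
scene 0.4 min x 0.506 zmin 0.122
scene 0.45 min x 0.852 zmin 0.123
top -0.35 min x 0.402 zmin 0.125
top -0.3 min x 0.555 zmin 0.125
top -0.25 min x 0.551 zmin 0.122
top -0.0 min x 0.549 zmin 0.187
top 0.05 min x 0.545 zmin 0.188
top 0.1 min x 0.542 zmin 0.188
top 0.15 min x 0.549 zmin 0.187
top 0.2 min x 1.032 zmin 0.127
top 0.25 min x 0.536 zmin 0.129
top 0.3 min x 0.527 zmin 0.130
top 0.35 min x 0.517 zmin 0.125
top 0.4 min x 0.512 zmin 0.126
top 0.45 min x 0.856 zmin 0.124
```

Emit:
play_rows(series=[[0,-0.02,0.02,-2],[0,-0.05,0.05,-4],[0,-0.08,0.08,-7],[0,-0.11,0.11,-10],[0,-0.14,0.14,-13],[0,-0.17,0.17,-16],[0,-0.2,0.2,-19],[0,-0.23,0.225,-22],[0,-0.26,0.25,-24],[0,-0.29,0.28,-26],[0,-0.32,0.31,-28],[0,-0.35,0.335,-30],[0,-0.375,0.355,-32],[0,-0.395,0.37,-33],[0.01,-0.403,0.377,-33],[0.02,-0.406,0.38,-33],[0.02,-0.406,0.38,-33],[0.02,-0.406,0.38,-33]])

```text
t: 2.05
tcp_pos: [0.4319, 0.0697, 0.2104]
tool_rot: [-0.075, 0.704, 0.075, 0.702]
force: [-0.2, 0.8, -0.0]
finger_gap: 1.002
```

Run:
```python
from station import manip,snapshot
from h import *
np.set_printoptions(precision=4,suppress=True)
st=manip.sense(); print(st["tcp_pos"],st["q"], Ro.from_quat(st["tool_rot"]).as_matrix())
s=snapshot("wrist"); pickle.dump(s,open("w1.pkl","wb")); cv2.imwrite("pics/w1.png",s["image"])
print("cam",-s["R"].T@s["t"]); P=cloud(s).reshape(-1,3)
Q=P[(abs(P[:,0]-.433)<.04)&(abs(P[:,1]-.068)<.04)]
for lo,hi in((.005,.03),(.03,.047),(.047,.06)):
    q=Q[(Q[:,2]>lo)&(Q[:,2]<hi)]
    if len(q): print(lo,len(q),q.mean(0),q.min(0),q.max(0))
```

```text
[0.4319 0.0697 0.2104] [-0.0961  0.311   1.9056 -0.0007  0.9279 -1.8786] [[-0.0029 -0.2105  0.9776]
 [-0.0003  0.9776  0.2105]
 [-1.      0.0003 -0.0029]]
cam [0.362  0.0547 0.354 ]
0.005 103 [0.422  0.069  0.0196] [0.4185 0.0582 0.005 ] [0.4408 0.0836 0.03  ]
0.03 210 [0.4264 0.0699 0.0333] [0.4188 0.0584 0.03  ] [0.4421 0.0841 0.0465]
0.047 280 [0.431  0.0709 0.0533] [0.4226 0.0622 0.047 ] [0.4403 0.0797 0.0552]
```

View pics/w1.png

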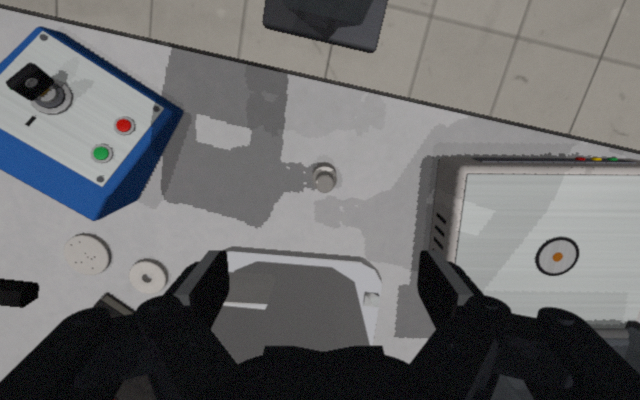

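Run:
```python
from h import *
np.set_printoptions(precision=4,suppress=True)
s=pickle.load(open("w1.pkl","rb")); P=cloud(s).reshape(-1,3)
Q=P[(abs(P[:,0]-.431)<.025)&(abs(P[:,1]-.07)<.025)]
for z in np.arange(.004,.058,.004):
    q=Q[(Q[:,2]>=z)&(Q[:,2]<z+.004)]
    if len(q): print("%.3f"%z,len(q),"x %.4f %.4f y %.4f %.4f"%(*np.percentile(q[:,0],[3,97]),*np.percentile(q[:,1],[3,97])))
print("window",onz(s,557,257,.07),dep(s,557,257))
x,y,w,h=535,235,45,45; hsv=cv2.cvtColor(s["image"],cv2.COLOR_BGR2HSV)[y:y+h,x:x+w]
m=cv2.inRange(hsv,(3,80,80),(25,255,255)); M=cv2.moments(m,True); u,v=x+M["m10"]/M["m00"],y+M["m01"]/M["m00"]; print(M["m00"],u,v,onz(s,u,v,.07))
c,d=np.array([.413,-.1695,.0525]),0
nn=np.array([-.4198,.167,.892]); 
def pl(u,v):
    o,d=ray(s,u,v); return o+d*((c-o)@nn)/(d@nn)
hs=cv2.cvtColor(s["image"],cv2.COLOR_BGR2HSV)
for nm,lo,hi in(("red",(0,120,80),(8,255,255)),("green",(45,90,60),(85,255,255)),("dark",(0,0,0),(180,255,70))):
    mm=cv2.inRange(hs,lo,hi)[20:210,0:180]; k,l,st,cc=cv2.connectedComponentsWithStats(mm)
    for i in range(1,k):
        if st[i,4]>=15: u,v=cc[i]+[0,20]; print(nm,st[i],pl(u,v),dep(s,u,v))
print("tick OFF px guess",proj(s,(.4287,-.194,.0645)),"headtop px",proj(s,(.3878,-.1777,.0916)))
```

```text
0.004 12 x 0.4187 0.4252 y 0.0601 0.0750
0.008 11 x 0.4188 0.4243 y 0.0604 0.0806
0.012 16 x 0.4186 0.4293 y 0.0584 0.0782
0.016 18 x 0.4187 0.4262 y 0.0595 0.0814
0.020 12 x 0.4188 0.4253 y 0.0598 0.0786
0.024 15 x 0.4185 0.4287 y 0.0585 0.0787
0.028 161 x 0.4193 0.4381 y 0.0592 0.0833
0.032 33 x 0.4205 0.4394 y 0.0615 0.0824
0.036 12 x 0.4227 0.4299 y 0.0625 0.0783
0.040 13 x 0.4227 0.4279 y 0.0629 0.0767
0.044 14 x 0.4227 0.4299 y 0.0624 0.0766
0.048 20 x 0.4226 0.4349 y 0.0632 0.0775
0.052 259 x 0.4238 0.4392 y 0.0633 0.0785
window [0.4523 0.3074 0.07  ] [0.4518 0.306  0.0716]
68.0 557.1323529411765 256.6029411764706 [0.4519 0.3074 0.07  ]
red [116  99  15  13 142] [ 0.4178 -0.1257  0.0466] [ 0.4167 -0.1222  0.0526]
green [ 93 127  15  13 155] [ 0.4448 -0.1363  0.0613] [ 0.4431 -0.1325  0.0672]
dark [ 56   0 124  29 372] [ 0.3366 -0.1515  0.0132] [ 0.3356 -0.1597 -0.0003]
dark [  44    8  136  182 2885] [ 0.4254 -0.1139  0.0479] [ 0.4248 -0.1121  0.0512]
dark [   6   43   59   45 1298] [ 0.3973 -0.2015  0.0511] [ 0.3937 -0.175   0.0824]
dark [154  86   5   6  23] [ 0.3977 -0.1032  0.0329] [ 0.3973 -0.1017  0.036 ]
dark [26 97  9  9 34] [ 0.4281 -0.1956  0.0645] [ 0.4273 -0.1925  0.0681]
tick OFF px guess [ 31.8697 121.9298] headtop px [20.943  74.7774]
```

Run:
```python
from station import manip
from h import *
print(plan(manip.sense(),(.4317,.0706,.008)))
```

```text
(array([ 0.2028,  0.001 , -0.    ]), None)
```

Emit:
play_rows(series=[[0.02,0.001,0,0],[0.05,0.001,0,0],[0.08,0.001,0,0],[0.11,0.001,0,0],[0.14,0.001,0,0],[0.165,0.001,0,0],[0.185,0.001,0,0],[0.197,0.001,0,0],[0.202,0.001,0,0],[0.202,0.001,0,0]], claw=70)

```text
t: 3.1
tcp_pos: [0.4316, 0.0713, 0.0085]
tool_rot: [-0.075, 0.704, 0.075, 0.702]
force: [1.1, -0.8, 0.2]
finger_gap: 0.699
```

Emit:
play_rows(series=[[0,0,0,0],[0,0,0,0],[0,0,0,0],[0,0,0,0],[0,0,0,0],[0,0,0,0],[0,0,0,0],[0,0,0,0]], claw=0, force=40)

```text
t: 3.9
tcp_pos: [0.4321, 0.0713, 0.0094]
tool_rot: [-0.075, 0.703, 0.075, 0.703]
force: [-0.2, 1.2, 6.2]
finger_gap: 0.282
```

Emit:
play_rows(series=[[-0.015,0,0,0],[-0.04,0,0,0],[-0.07,0,0,0],[-0.1,0,0,0],[-0.125,0,0,0],[-0.14,0,0,0],[-0.14,0,0,0]])

```text
t: 4.6
tcp_pos: [0.4333, 0.0713, 0.1513]
tool_rot: [-0.076, 0.702, 0.075, 0.705]
force: [-0.5, 0.0, -2.2]
finger_gap: 0.277
```

Run:
```python
from station import manip,snapshot
from h import *
st=manip.sense(); print(st["finger_gap"],plan(st,(.4522,.3063,.13)))
for n in("wrist","scene"):
    s=snapshot(n); cv2.imwrite(f"pics/{n}2.png",s["image"])
```

```text
0.2772519864650474 (array([0.0212, 0.2257, 0.0682]), None)
```

View pics/scene2.png

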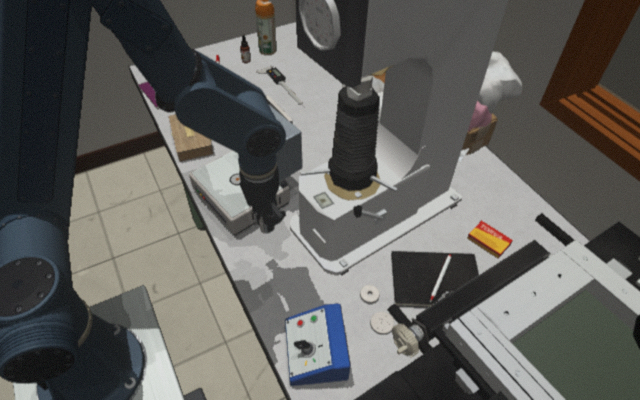

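View pics/wrist2.png

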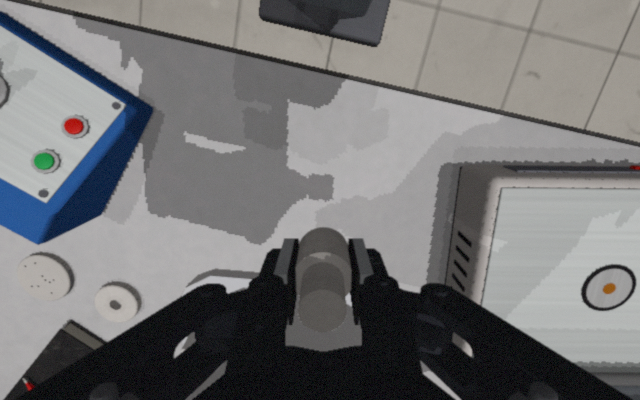

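Emit:
play_rows(series=[[0,0.02,0.006,0],[0,0.05,0.015,0],[0,0.08,0.024,0],[0,0.11,0.033,0],[0,0.14,0.042,0],[0,0.17,0.051,0],[0,0.195,0.059,0],[0,0.215,0.065,0],[0.01,0.223,0.068,0],[0.025,0.226,0.068,0],[0.04,0.226,0.068,0],[0.045,0.226,0.068,0],[0.045,0.226,0.068,0],[0.045,0.226,0.068,0]])

```text
t: 6.1
tcp_pos: [0.4504, 0.3061, 0.1039]
tool_rot: [-0.075, 0.704, 0.075, 0.703]
force: [0.4, 0.6, -1.1]
finger_gap: 0.277
```

Run:
```python
from station import manip,snapshot
from h import *
np.set_printoptions(precision=4,suppress=True)
st=manip.sense(); print(st["tcp_pos"],st["force"],Ro.from_quat(st["tool_rot"]).as_matrix())
W={}
for n in("wrist","scene","top"):
    s=snapshot(n); W[n]=s; cv2.imwrite(f"pics/{n}3.png",s["image"])
pickle.dump(W,open("s3.pkl","wb"))
s=W["wrist"]; P=cloud(s).reshape(-1,3); Q=P[(abs(P[:,0]-.452)<.03)&(abs(P[:,1]-.306)<.011)]
for z in np.arange(.07,.17,.005):
    q=Q[(Q[:,2]>=z)&(Q[:,2]<z+.005)]
    if len(q)>4: print("%.3f"%z,len(q),"x %.4f %.4f y %.4f %.4f"%(*np.percentile(q[:,0],[3,97]),*np.percentile(q[:,1],[3,97])))
s=W["scene"]; cv2.imwrite("pics/scene3c.png",cv2.resize(s["image"][130:230,180:300],None,fx=6,fy=6,interpolation=cv2.INTER_CUBIC))
```

```text
[0.4504 0.3061 0.1039] [ 0.3576  0.5538 -1.0608] [[-0.0012 -0.2111  0.9775]
 [-0.0008  0.9775  0.2111]
 [-1.     -0.0006 -0.0013]]
0.070 1565 x 0.4228 0.4480 y 0.2955 0.3163
0.095 119 x 0.4370 0.4430 y 0.2956 0.3160
0.100 164 x 0.4370 0.4427 y 0.2957 0.3164
0.105 187 x 0.4363 0.4426 y 0.2957 0.3162
0.110 230 x 0.4355 0.4429 y 0.2955 0.3167
0.115 254 x 0.4353 0.4425 y 0.2957 0.3167
0.120 402 x 0.4355 0.4561 y 0.2955 0.3166
0.125 868 x 0.4368 0.4564 y 0.2954 0.3166
0.130 338 x 0.4353 0.4586 y 0.2959 0.3167
0.135 359 x 0.4354 0.4578 y 0.2960 0.3166
0.140 444 x 0.4355 0.4613 y 0.2953 0.3169
0.145 1804 x 0.4415 0.4573 y 0.2978 0.3132
0.150 9 x 0.4337 0.4349 y 0.3165 0.3169
0.155 38 x 0.4340 0.4389 y 0.3161 0.3169
0.160 33 x 0.4340 0.4395 y 0.3156 0.3169
0.165 34 x 0.4298 0.4399 y 0.3138 0.3164
```

View pics/scene3c.png

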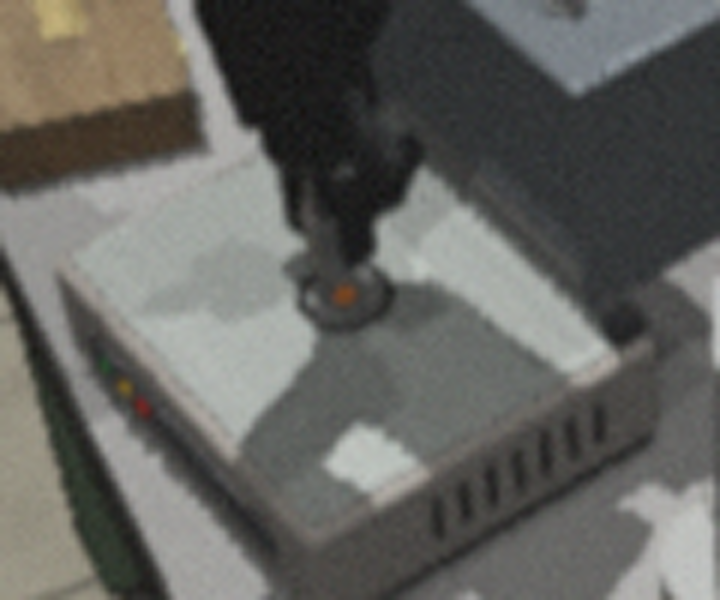

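View pics/wrist3.png

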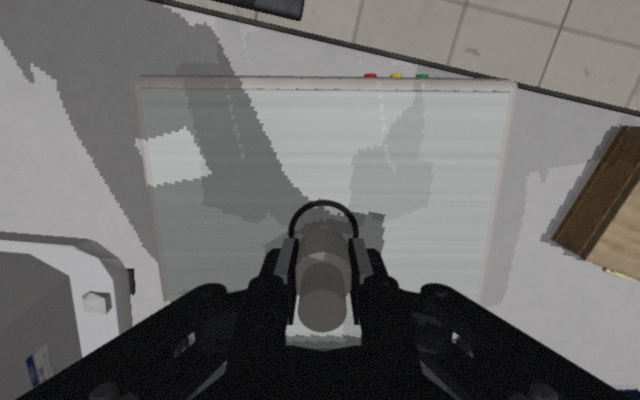

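Emit:
play_rows(series=[[0.006,0,0.0025,0],[0.012,0,0.0025,0],[0.017,0,0.0025,0],[0.021,0,0.0025,0],[0.023,0,0.0025,0],[0.024,0,0.0025,0],[0.0245,0,0.0025,0],[0.0245,0,0.0025,0],[0.0245,0,0.0025,0]])

```text
t: 7.15
tcp_pos: [0.4535, 0.3072, 0.0805]
tool_rot: [-0.075, 0.703, 0.075, 0.703]
force: [-0.4, 0.4, -0.9]
finger_gap: 0.275
```

Emit:
play_rows(series=[[0.0005,0,-0.0005,0],[0.001,0,-0.0005,0],[0.0015,0,-0.0005,0],[0.0015,0,-0.0005,0]])

```text
t: 7.55
tcp_pos: [0.453, 0.3071, 0.0795]
tool_rot: [-0.075, 0.703, 0.075, 0.704]
force: [-1.2, -1.4, 4.7]
finger_gap: 0.275
```

Contact (4.7 N). Opening gently, then rising.

Emit:
play_rows(series=[[0,0,0,0],[0,0,0,0],[0,0,0,0],[0,0,0,0],[0,0,0,0],[0,0,0,0]], claw=75)

```text
t: 8.15
tcp_pos: [0.453, 0.3071, 0.0794]
tool_rot: [-0.075, 0.703, 0.075, 0.704]
force: [0.1, -0.4, 0.7]
finger_gap: 0.751
```

Emit:
play_rows(series=[[-0.01,0,0,0],[-0.03,0,0,0],[-0.06,0,0,0],[-0.09,0,-0.005,0],[-0.12,0,-0.02,0],[-0.15,0,-0.04,0],[-0.16,0,-0.05,0],[-0.16,0,-0.05,0]])

```text
t: 8.95
tcp_pos: [0.4034, 0.2966, 0.2411]
tool_rot: [-0.075, 0.702, 0.076, 0.705]
force: [1.1, -0.2, 0.1]
finger_gap: 0.749
```

Run:
```python
from station import manip,snapshot
from h import *
np.set_printoptions(precision=4,suppress=True)
st=manip.sense(); print(st["tcp_pos"],st["q"],st["force"])
W={}
for n in("wrist","scene","top"):
    s=snapshot(n); W[n]=s; cv2.imwrite(f"pics/{n}4.png",s["image"])
pickle.dump(W,open("s4.pkl","wb"))
for n in W:
    s=W[n]; P=cloud(s).reshape(-1,3); Q=P[(abs(P[:,0]-.452)<.03)&(abs(P[:,1]-.306)<.03)]
    for lo,hi in((.098,.106),(.106,.118),(.118,.128)):
        q=Q[(Q[:,2]>=lo)&(Q[:,2]<hi)]
        if len(q)>4: print(n,lo,len(q),"x %.4f %.4f y %.4f %.4f"%(*np.percentile(q[:,0],[2,98]),*np.percentile(q[:,1],[2,98])))
# handle in scene & top
for n in("scene","top"):
    P=cloud(W[n]); m=(P[...,2]>.243)&(P[...,2]<.265)&(abs(P[...,0]-.548)<.05)&(abs(P[...,1]-.324)<.06)
    q=P[m]; print(n,len(q),q.mean(0) if len(q) else 0,np.percentile(q[:,2],[5,50,95]) if len(q) else 0)
```

```text
[0.4034 0.2966 0.2411] [ 0.4107  0.3462  1.7302 -0.0003  1.0607 -1.3737] [ 1.1485 -0.248   0.0555]
wrist 0.098 252 x 0.4397 0.4600 y 0.2948 0.3192
wrist 0.106 91 x 0.4433 0.4507 y 0.2982 0.3145
wrist 0.118 330 x 0.4436 0.4602 y 0.2988 0.3148
scene 0.098 30 x 0.4445 0.4669 y 0.2897 0.3080
scene 0.106 22 x 0.4465 0.4622 y 0.2942 0.3009
scene 0.118 36 x 0.4471 0.4634 y 0.2946 0.3119
top 0.098 20 x 0.4400 0.4653 y 0.2926 0.3132
top 0.106 5 x 0.4464 0.4595 y 0.2968 0.3001
top 0.118 38 x 0.4438 0.4604 y 0.2977 0.3142
scene 118 [0.5489 0.3179 0.2512] [0.2455 0.2518 0.2551]
top 149 [0.5466 0.3234 0.2527] [0.2476 0.2533 0.2561]
```

View pics/wrist4.png

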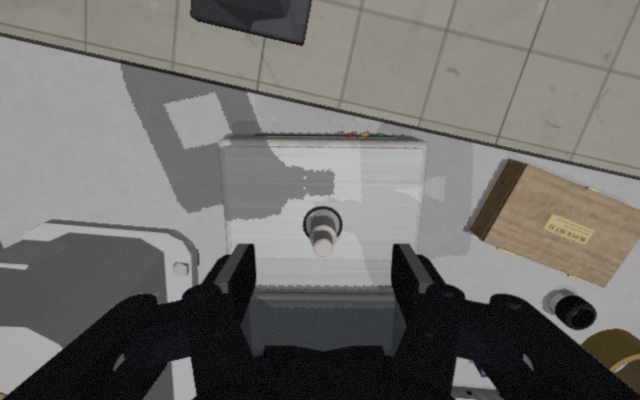

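View pics/scene4.png

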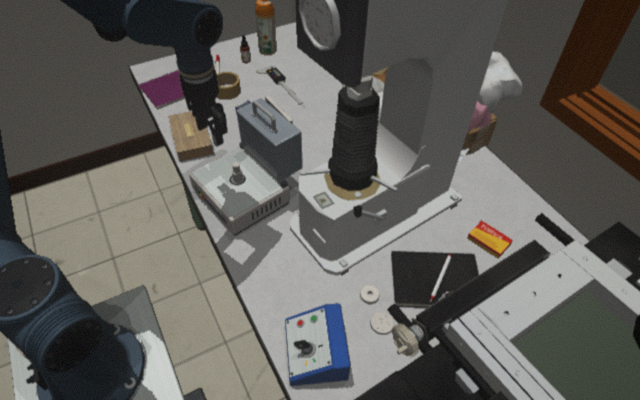

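Run:
```python
from station import manip
from h import *
st=manip.sense()
print(plan(st,(.570,.3285,.32)),plan(st,(.570,.3285,.228)))
```

```text
(array([-0.0815, -0.0037,  0.169 ]), None) (array([ 0.0105, -0.0037,  0.169 ]), None)
```

Emit:
play_rows(series=[[-0.02,0,0,0],[-0.05,0,0,0],[-0.075,0,0.005,0],[-0.08,-0.001,0.03,0],[-0.08,-0.002,0.06,0],[-0.08,-0.003,0.09,0],[-0.08,-0.003,0.12,0],[-0.08,-0.003,0.145,0],[-0.08,-0.004,0.162,0],[-0.08,-0.004,0.169,0],[-0.08,-0.004,0.169,0],[-0.08,-0.004,0.169,0]], claw=0)

```text
t: 10.3
tcp_pos: [0.5693, 0.328, 0.3173]
tool_rot: [-0.075, 0.704, 0.075, 0.702]
force: [0.4, 0.0, 0.5]
finger_gap: 0.002
```

Run:
```python
from station import manip,snapshot
from h import *
np.set_printoptions(precision=4,suppress=True)
st=manip.sense(); print(st["tcp_pos"],st["finger_gap"],plan(st,(.570,.3285,.228)))
for n in("wrist","scene"):
    s=snapshot(n); cv2.imwrite(f"pics/{n}5.png",s["image"])
    P=cloud(s); m=(P[...,2]>.243)&(P[...,2]<.265)&(abs(P[...,0]-.548)<.05)&(abs(P[...,1]-.324)<.06)
    q=P[m]; print(n,len(q),q.mean(0) if len(q) else 0)
    if n=="scene": cv2.imwrite("pics/scene5c.png",cv2.resize(s["image"][60:210,150:310],None,fx=4,fy=4))
```

```text
[0.5693 0.328  0.3173] 0.0019941795579874657 (array([0.0893, 0.0004, 0.001 ]), None)
wrist 1887 [0.546  0.3257 0.2541]
scene 117 [0.5489 0.3178 0.2511]
```

View pics/scene5c.png

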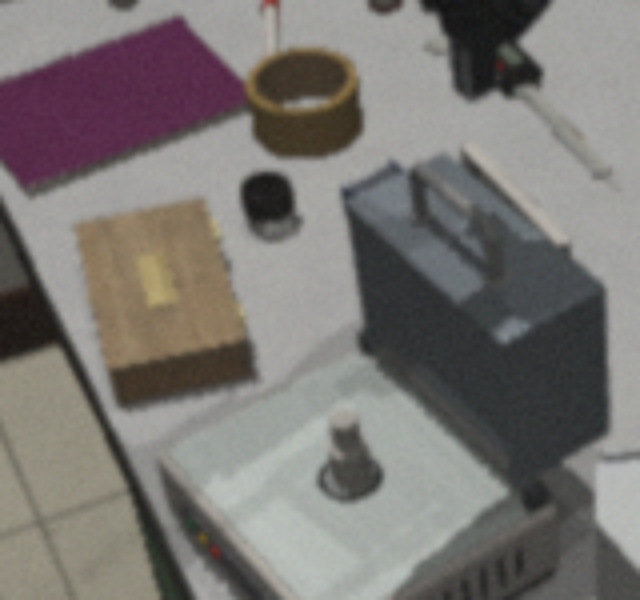

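View pics/wrist5.png

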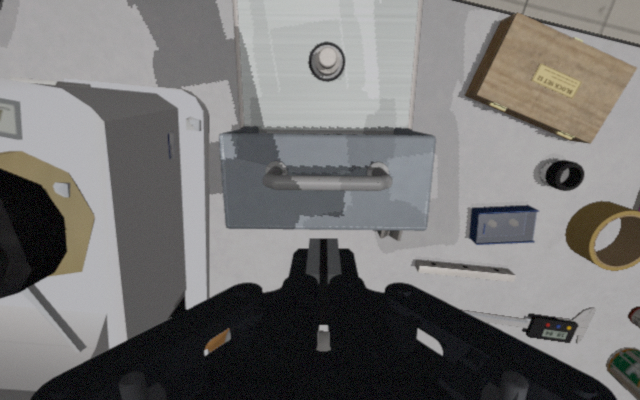

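Emit:
play_rows(series=[[0.02,0,0,0],[0.045,0,0,0],[0.068,0,0,0],[0.082,0,0,0],[0.088,0,0,0],[0.088,0,0,0]])

```text
t: 11.0
tcp_pos: [0.5686, 0.3281, 0.2299]
tool_rot: [-0.076, 0.704, 0.075, 0.702]
force: [0.1, 0.4, -0.1]
finger_gap: 0.005
```

Run:
```python
from station import manip
from h import *
np.set_printoptions(precision=4,suppress=True)
st=manip.sense(); print(st["tcp_pos"],st["force"])
h=np.array([.5304,.3225,.08]); X=np.array([.978,.208,0])
for th in np.arange(1.45,.5,-.1):
    a=th+.117; bar=h-X*.1712*np.cos(a)+np.array([0,0,.1712*np.sin(a)])
    t=bar+X*.016+[0,0,-.02]; print(round(th,2),bar,plan(st,t)[0])
```

```text
[0.5686 0.3281 0.2299] [ 0.1331  0.4388 -0.0522]
1.45 [0.5298 0.3224 0.2512] [-0.0012  0.0026 -0.0232]
1.35 [0.5131 0.3188 0.2503] [-0.0003  0.0026 -0.0403]
1.25 [0.4965 0.3153 0.2477] [ 0.0024  0.0027 -0.0572]
1.15 [0.4803 0.3118 0.2434] [ 0.0067  0.0028 -0.0738]
1.05 [0.4646 0.3085 0.2374] [ 0.0127  0.0028 -0.0898]
0.95 [0.4496 0.3053 0.2299] [ 0.0202  0.0029 -0.1052]
0.85 [0.4353 0.3023 0.2209] [ 0.0292  0.003  -0.1197]
0.75 [0.4221 0.2995 0.2105] [ 0.0396  0.003  -0.1333]
0.65 [0.4098 0.2969 0.1988] [ 0.0514  0.0031 -0.1457]
0.55 [0.3989 0.2945 0.1859] [ 0.0643  0.0031 -0.1569]
```

Emit:
play_rows(series=[[0,0.002,-0.008,0],[0,0.002,-0.016,0],[-0.001,0.002,-0.024,0],[-0.001,0.002,-0.032,0],[0,0.002,-0.04,0],[0.001,0.002,-0.049,0],[0.0025,0.002,-0.057,0],[0.0045,0.002,-0.065,0],[0.007,0.002,-0.074,0],[0.0095,0.002,-0.082,0],[0.013,0.002,-0.09,0],[0.0165,0.002,-0.098,0],[0.02,0.003,-0.105,0],[0.0245,0.003,-0.112,0],[0.029,0.003,-0.12,0],[0.034,0.003,-0.127,0],[0.04,0.003,-0.133,0],[0.0455,0.003,-0.14,0],[0.0515,0.003,-0.146,0],[0.0515,0.003,-0.146,0]])

```text
t: 13.0
tcp_pos: [0.4237, 0.2996, 0.1776]
tool_rot: [-0.076, 0.705, 0.075, 0.701]
force: [0.4, 0.2, -0.6]
finger_gap: 0.001
```

Run:
```python
from station import manip,snapshot
from h import *
np.set_printoptions(precision=4,suppress=True)
st=manip.sense(); print(st["tcp_pos"],st["force"],st["q"])
for n in("wrist","scene"):
    s=snapshot(n); cv2.imwrite(f"pics/{n}6.png",s["image"])
    if n=="scene": cv2.imwrite("pics/scene6c.png",cv2.resize(s["image"][60:230,150:310],None,fx=3.5,fy=3.5))
```

```text
[0.4237 0.2996 0.1776] [ 0.3779  0.1697 -0.6422] [ 0.4     0.4635  1.749  -0.0001  0.9338 -1.3843]
```

View pics/scene6c.png

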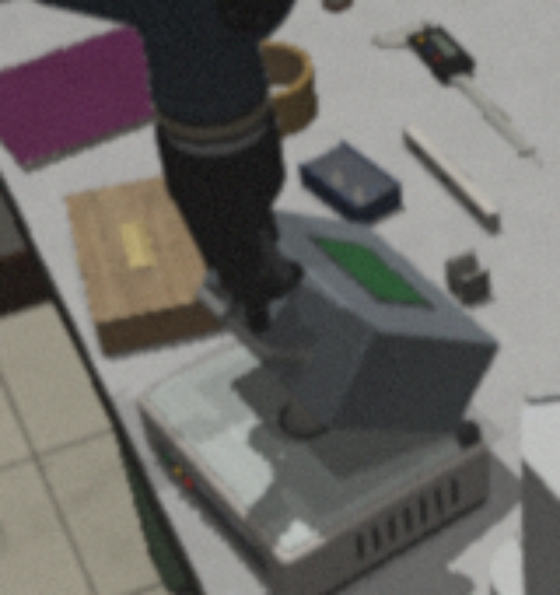

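View pics/wrist6.png

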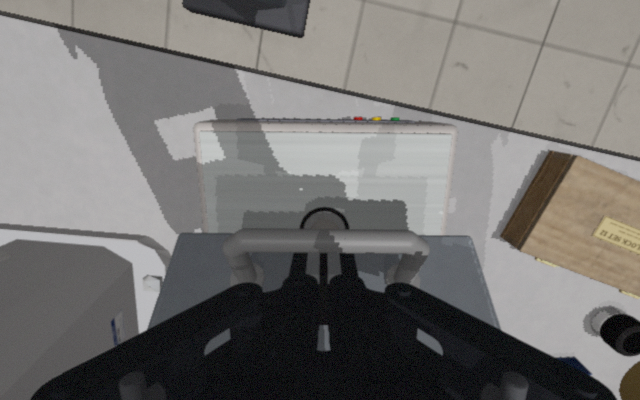

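Emit:
play_rows(series=[[-0.015,0,0.002,0],[-0.035,0,0.002,0],[-0.055,0,0.002,0],[-0.06,0,-0.005,0],[-0.06,0,-0.013,0],[-0.06,0,-0.018,0],[-0.06,0,-0.018,0]])

```text
t: 13.8
tcp_pos: [0.4046, 0.2953, 0.2373]
tool_rot: [-0.076, 0.706, 0.075, 0.7]
force: [0.2, 0.6, -0.0]
finger_gap: -0.003
```

Run:
```python
from station import manip,snapshot
from h import *
np.set_printoptions(precision=4,suppress=True)
st=manip.sense(); print(st["tcp_pos"],st["force"],st["q"])
s=snapshot("wrist"); cv2.imwrite("pics/wrist7.png",s["image"]); P=cloud(s)
m=(abs(P[...,0]-.41)<.04)&(abs(P[...,1]-.297)<.05)&(P[...,2]>.17)&(P[...,2]<.215); m[235:]=m[235:]
q=P[m]; vv,uu=np.nonzero(m); print(len(q),q.mean(0),q.min(0),q.max(0),uu.min(),uu.max(),vv.min(),vv.max())
h=np.array([.5304,.3225,.08]); X=np.array([.978,.208,0])
for th in (.7,.65,.6,.5,.4,.3,.2,.1,0,-.02):
    a=th+.117; bar=h-X*.1712*np.cos(a)+np.array([0,0,.1712*np.sin(a)])
    print(round(th,2),bar,plan(st,bar+[0,0,.005])[0])
```

```text
[0.4046 0.2953 0.2373] [ 0.2186  0.5873 -0.0292] [ 0.4072  0.3566  1.7256 -0.0001  1.068  -1.3776]
4307 [0.4198 0.3013 0.1913] [0.3942 0.247  0.17  ] [0.45   0.3469 0.2041] 245 396 223 291
0.7 [0.4158 0.2981 0.2048] [0.0274 0.0004 0.0118]
0.65 [0.4098 0.2969 0.1988] [0.0335 0.0004 0.0058]
0.6 [0.4042 0.2957 0.1925] [0.0398 0.0005 0.    ]
0.5 [0.3938 0.2935 0.1791] [ 0.0534  0.0005 -0.0104]
0.4 [0.3848 0.2915 0.1646] [ 0.0679  0.0006 -0.0195]
0.3 [0.3773 0.2899 0.1493] [ 0.0832  0.0007 -0.0271]
0.2 [0.3713 0.2887 0.1334] [ 0.0992  0.0007 -0.0331]
0.1 [0.3669 0.2877 0.1169] [ 0.1158  0.0008 -0.0375]
0 [0.3641 0.2871 0.1   ] [ 0.1327  0.0008 -0.0402]
-0.02 [0.3638 0.2871 0.0966] [ 0.1361  0.0008 -0.0405]
```

View pics/wrist7.png

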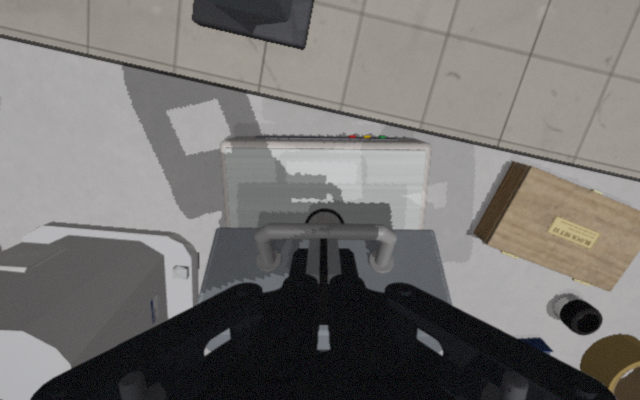

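Emit:
play_rows(series=[[0.015,0,0.003,0],[0.028,0,0.005,0],[0.035,0,0.003,0],[0.042,0,-0.002,0],[0.049,0,-0.007,0],[0.056,0,-0.013,0],[0.063,0,-0.017,0],[0.071,0,-0.021,0],[0.079,0,-0.025,0],[0.087,0,-0.029,0],[0.095,0,-0.032,0],[0.103,0,-0.034,0],[0.111,0,-0.036,0],[0.119,0,-0.038,0],[0.126,0,-0.039,0],[0.13,0,-0.04,0],[0.133,0,-0.04,0],[0.135,0,-0.04,0],[0.135,0,-0.04,0]])

```text
t: 15.75
tcp_pos: [0.3655, 0.2867, 0.1045]
tool_rot: [-0.076, 0.705, 0.075, 0.701]
force: [-3.5, -1.5, 17.6]
finger_gap: -0.003
```

Emit:
play_rows(series=[[0.001,0,0,0],[0.001,0,0,0],[-0.02,0,0,0],[-0.05,0,-0.005,0],[-0.09,0,-0.01,0],[-0.13,0,-0.01,0],[-0.16,0,-0.01,0],[-0.18,0,-0.01,0],[-0.18,0,-0.01,0]])

```text
t: 16.65
tcp_pos: [0.3588, 0.286, 0.2876]
tool_rot: [-0.076, 0.702, 0.076, 0.704]
force: [1.2, 0.0, -0.6]
finger_gap: -0.001
```

Run:
```python
from station import manip,snapshot
from h import *
np.set_printoptions(precision=4,suppress=True)
st=manip.sense(); print(st["tcp_pos"],st["force"],st["q"])
for n in("wrist","scene","top"):
    s=snapshot(n); cv2.imwrite(f"pics/{n}8.png",s["image"]); P=cloud(s).reshape(-1,3)
    X=np.array([.978,.208]); Y=np.array([-.208,.978]); r=P[:,:2]-[.4522,.3063]; a=r@X; b=r@Y
    q=(abs(a-.015)<.055)&(abs(b)<.075)&(P[:,2]>.1)&(P[:,2]<.2); Z=P[q]
    if len(Z)>20:
        A=np.c_[a[q],b[q],np.ones(q.sum())]; z=Z[:,2]; k=abs(z-np.median(z))<.006; c=np.linalg.lstsq(A[k],z[k],rcond=None)[0]; print(n,k.sum(),"hood top plane slope,zc",c)
    if n=="scene": cv2.imwrite("pics/scene8c.png",cv2.resize(s["image"][60:230,150:310],None,fx=3.5,fy=3.5))
```

```text
[0.3588 0.286  0.2876] [ 1.2289  0.0246 -0.585 ] [ 0.4288  0.2276  1.7596 -0.0003  1.1528 -1.3562]
wrist 3906 hood top plane slope,zc [ 0.002  -0.0004  0.1508]
scene 1857 hood top plane slope,zc [ 0.0012 -0.0018  0.1491]
top 2293 hood top plane slope,zc [-0.0003 -0.0022  0.15  ]
```

View pics/scene8c.png

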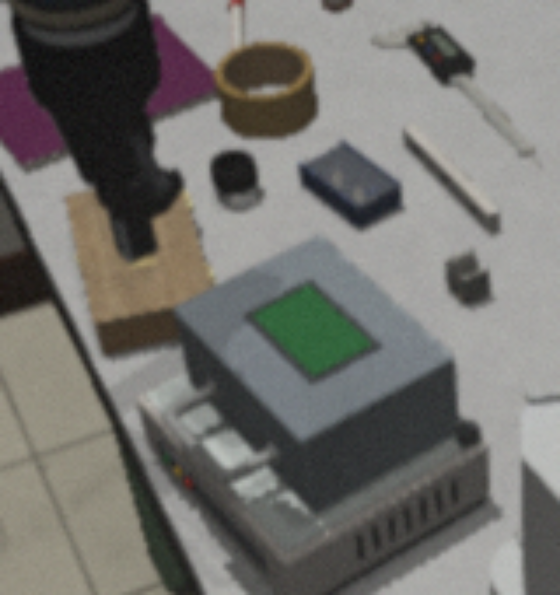

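View pics/wrist8.png

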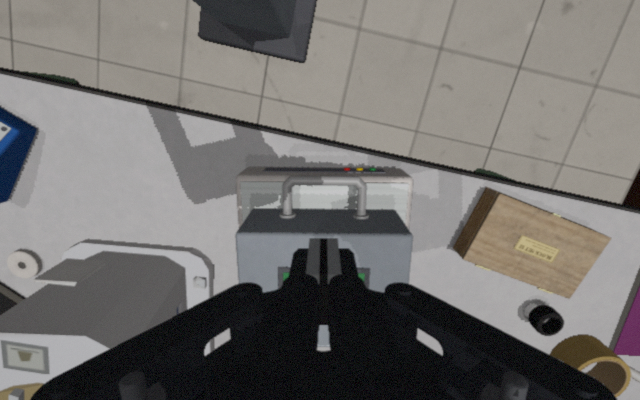

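Run:
```python
from station import manip
from h import *
print(plan(manip.sense(),(.3933,-.180,.19),(.370,.929)))
```

```text
(array([ 0.0951, -0.4618, -0.0617]), [np.float64(33.98684251803789), np.float64(-146.01315748196214)])
```

Emit:
play_rows(series=[[0,-0.015,0.005,1],[0,-0.04,0.01,3],[0,-0.07,0.015,5],[0,-0.1,0.015,8],[0,-0.13,0.015,11],[0,-0.16,0.012,14],[0,-0.19,0.008,17],[0,-0.22,0.004,20],[0,-0.25,0,22],[0,-0.28,-0.006,24],[0,-0.31,-0.012,26],[0.01,-0.34,-0.02,28],[0.02,-0.37,-0.03,30],[0.03,-0.4,-0.04,32],[0.04,-0.43,-0.05,33],[0.05,-0.45,-0.058,34],[0.06,-0.46,-0.062,34],[0.07,-0.462,-0.062,34],[0.07,-0.462,-0.062,34],[0.07,-0.462,-0.062,34]], claw=19)

```text
t: 18.8
tcp_pos: [0.3929, -0.1789, 0.2145]
tool_rot: [0.132, 0.697, -0.134, 0.692]
force: [0.3, 1.2, -0.6]
finger_gap: 0.192
```

Run:
```python
from station import manip,snapshot
from h import *
np.set_printoptions(precision=4,suppress=True)
st=manip.sense(); print(st["tcp_pos"],st["finger_gap"],st["q"],st["ft_torque"])
print(Ro.from_quat(st["tool_rot"]).as_matrix(),plan(st,(.3933,-.180,.19),(.370,.929)))
s=snapshot("wrist"); pickle.dump(s,open("w9.pkl","wb")); cv2.imwrite("pics/wrist9.png",s["image"])
P=cloud(s).reshape(-1,3); base=np.array([.4063,-.185,.0523]); nn=np.array([-.4198,.167,.892]); nn/=np.linalg.norm(nn)
up=np.array([0,0,1])-nn*nn[2]; up/=np.linalg.norm(up); right=np.cross(up,nn)
h=(P-base)@nn; lat=P-base-h[:,None]*nn; a,b=lat@up,lat@right
for lo,hi in((.018,.03),(.03,.041),(.041,.05)):
    k=(h>lo)&(h<hi)&(abs(a)<.03)&(abs(b)<.03)
    if k.sum()>5: print(lo,k.sum(),"up",np.percentile(a[k],[2,98]),"right",np.percentile(b[k],[2,98]),"h",np.percentile(h[k],[50]))
```

```text
[ 0.3929 -0.1789  0.2145] 0.19174992222353568 [-0.6821  0.2983  1.9107 -0.0091  0.9381 -1.8694] [-0.0202 -0.0192 -0.0133]
[[-0.0089  0.3691  0.9293]
 [-0.0022  0.9294 -0.3692]
 [-1.     -0.0054 -0.0074]] (array([ 0.0245, -0.0007,  0.0009]), [np.float64(0.0509926973345161), np.float64(-179.94900730266545)])
0.018 15 up [0.01   0.0128] right [-0.0035  0.0047] h [0.0264]
0.03 24 up [-0.0002  0.0128] right [-0.0047  0.005 ] h [0.0369]
0.041 294 up [-0.0116  0.012 ] right [-0.0051  0.0045] h [0.044]
```

View pics/wrist9.png

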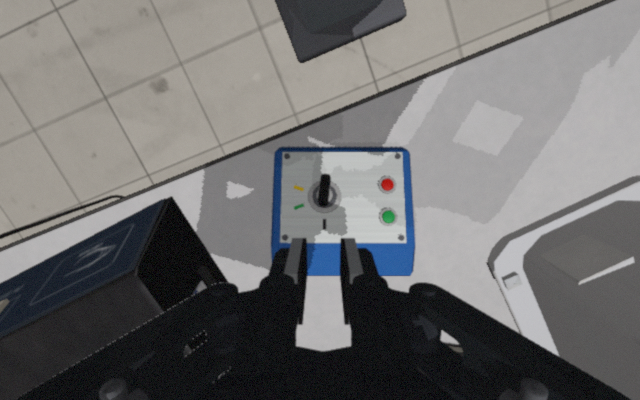

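Run:
```python
from station import manip
from h import *
print(plan(manip.sense(),(.3933,-.180,.069)))
```

```text
(array([0.146 , 0.    , 0.0013]), None)
```

Emit:
play_rows(series=[[0.02,0,0.001,0],[0.045,0,0.001,0],[0.07,0,0.001,0],[0.09,0,0.001,0],[0.105,0,0.001,0],[0.12,0,0.001,0],[0.133,0,0.001,0],[0.142,0,0.001,0],[0.145,0,0.001,0],[0.145,0,0.001,0]])

```text
t: 19.85
tcp_pos: [0.3933, -0.1797, 0.07]
tool_rot: [0.131, 0.697, -0.134, 0.692]
force: [-0.1, -0.1, -0.3]
finger_gap: 0.188
```

Run:
```python
from station import manip,snapshot
from h import *
np.set_printoptions(precision=4,suppress=True)
st=manip.sense(); print(st["tcp_pos"],st["finger_gap"],st["q"],st["force"],st["ft_torque"],plan(st,(.3933,-.180,.069),(.370,.929)))
for n in ("wrist","scene"):
    s=snapshot(n); cv2.imwrite(f"pics/{n}10.png",s["image"])
    if n=="scene": cv2.imwrite("pics/scene10c.png",cv2.resize(s["image"][270:400,250:380],None,fx=4.5,fy=4.5))
```

```text
[ 0.3933 -0.1797  0.07  ] 0.18837228368607103 [-0.683   0.5871  2.0386 -0.0149  0.52   -1.8637] [-0.0925 -0.0517 -0.3001] [-0.0442  0.0443 -0.0384] (array([ 0.001 , -0.0003,  0.0001]), [np.float64(0.10823317652141166), np.float64(-179.89176682347858)])
```

View pics/wrist10.png

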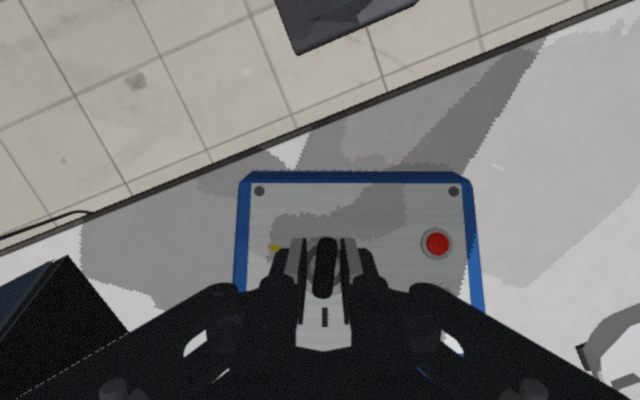

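View pics/scene10c.png

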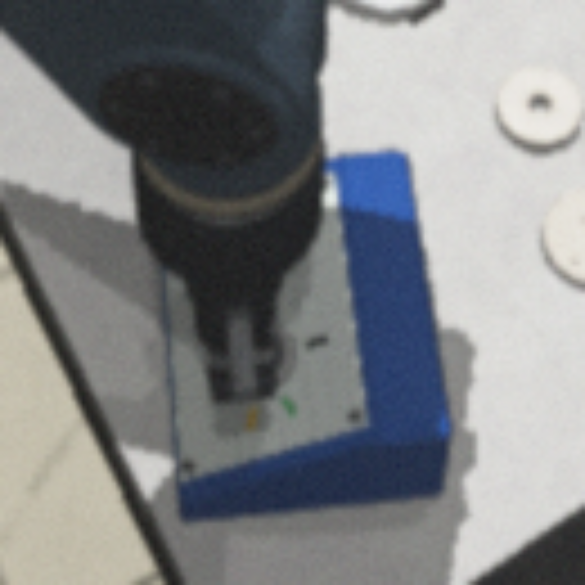

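Emit:
play_rows(series=[[0,0,0,5],[0,0,0,10],[0,0,0,15],[0,0,0,20],[0,0,0,25],[0,0,0,30],[0,0,0,35],[0,0,0,40],[0,0,0,45],[0,0,0,50],[0,0,0,50]])

```text
t: 21.05
tcp_pos: [0.3939, -0.1795, 0.0713]
tool_rot: [0.412, 0.574, -0.416, 0.572]
force: [2.7, 4.6, 4.1]
finger_gap: 0.187
```

Run:
```python
from station import manip,snapshot
from h import *
np.set_printoptions(precision=4,suppress=True)
st=manip.sense(); print(st["tcp_pos"],st["finger_gap"],st["q"],st["force"],st["ft_torque"],plan(st,(.3933,-.180,.069),(.370,.929)))
for n in ("wrist",):
    s=snapshot(n); cv2.imwrite(f"pics/{n}11.png",s["image"])
```

```text
[ 0.3939 -0.1795  0.0713] 0.18718410875155164 [-0.6823  0.5841  2.0384 -0.013   0.521  -0.991 ] [2.7331 4.6052 4.1216] [ 0.7243 -0.5049  0.079 ] (array([ 0.0023, -0.0008,  0.0003]), [np.float64(-49.949629239322114), np.float64(130.05037076067788)])
```

View pics/wrist11.png

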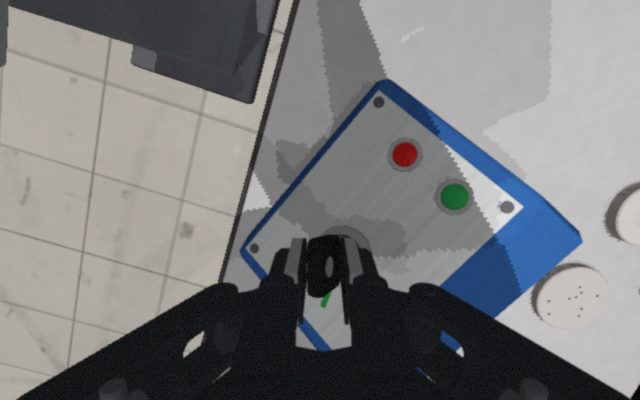

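Emit:
play_rows(series=[[0.001,0,0,5],[0.001,0,0,10],[0.001,0,0,15],[0.001,0,0,20],[0.001,0,0,25],[0.001,0,0,30],[0.001,0,0,35],[0.001,0,0,35]])

```text
t: 21.9
tcp_pos: [0.3946, -0.1808, 0.0713]
tool_rot: [-0.564, -0.422, 0.569, -0.425]
force: [-2.9, -1.1, 6.3]
finger_gap: 0.193
```

Run:
```python
from station import manip,snapshot
from h import *
np.set_printoptions(precision=4,suppress=True)
st=manip.sense(); print(st["tcp_pos"],st["finger_gap"],st["q"],st["force"],st["ft_torque"],plan(st,(.3933,-.180,.069),(.370,.929)))
for n in ("wrist","scene"):
    s=snapshot(n); cv2.imwrite(f"pics/{n}12.png",s["image"])
    if n=="scene": cv2.imwrite("pics/scene12c.png",cv2.resize(s["image"][270:400,250:380],None,fx=4.5,fy=4.5))
```

```text
[ 0.3946 -0.1808  0.0713] 0.19288812264910676 [-0.6829  0.5841  2.0381 -0.0151  0.5174 -0.3824] [-2.8973 -1.056   6.3194] [-0.2301 -0.3161  0.1299] (array([ 0.0023, -0.0015, -0.0004]), [np.float64(-84.74986055632158), np.float64(95.25013944367845)])
```

View pics/wrist12.png

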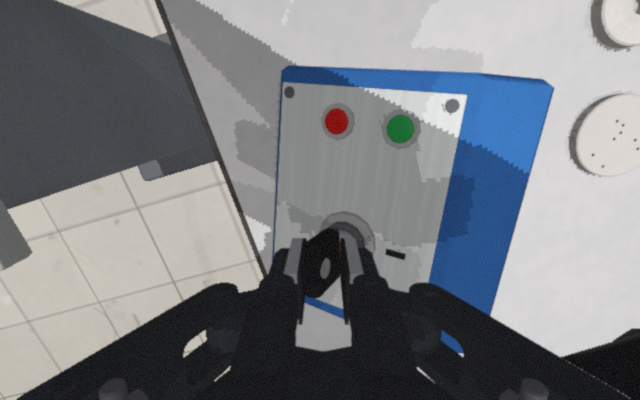

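Emit:
play_rows(series=[[0,0,0,4],[0,0,0,8],[0,0,0,12],[0,0,0,16],[0,0,0,20],[0,0,0,24],[0,0,0,24]])

```text
t: 22.7
tcp_pos: [0.3934, -0.1807, 0.072]
tool_rot: [-0.639, -0.296, 0.644, -0.299]
force: [-4.0, 0.2, 5.7]
finger_gap: 0.195
```

```bash
cat > look.py <<'E'
import sys
from station import manip,snapshot
from h import *
np.set_printoptions(precision=4,suppress=True)
st=manip.sense(); print(st["t"],st["tcp_pos"],st["finger_gap"],st["q"],st["force"],st["ft_torque"],plan(st,(.3933,-.180,.069),(.370,.929)))
s=snapshot("wrist"); pickle.dump(s,open(f"w{sys.argv[1]}.pkl","wb")); cv2.imwrite(f"pics/wrist{sys.argv[1]}.png",s["image"])
E
python3 look.py 13
```

```text
22.7 [ 0.3934 -0.1807  0.072 ] 0.19517154717439877 [-0.6837  0.5823  2.0395 -0.0174  0.5192  0.0338] [-3.9509  0.171   5.7036] [-0.1342  0.3102  0.1592] (array([ 0.003 , -0.0005, -0.0005]), [np.float64(-108.53472351423098), np.float64(71.46527648576904)])
```

View pics/wrist13.png

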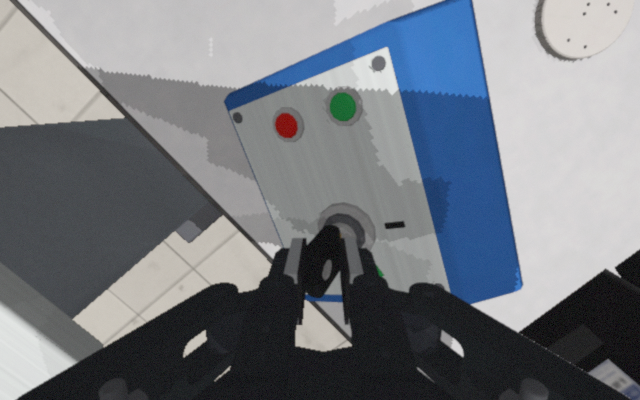

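Emit:
play_rows(series=[[0,0,0,4],[0,0,0,8],[0,0,0,12],[0,0,0,16],[0,0,0,16]])

```text
t: 23.25
tcp_pos: [0.392, -0.1812, 0.0728]
tool_rot: [-0.672, -0.206, 0.679, -0.21]
force: [-7.2, -3.0, 6.6]
finger_gap: 0.194
```

```bash
python3 look.py 14
```

```text
23.25 [ 0.392  -0.1812  0.0728] 0.1944494461002145 [-0.6848  0.5801  2.0408 -0.0234  0.5206  0.3091] [-7.2334 -3.0316  6.6422] [-0.9082  0.6146  0.7118] (array([ 0.0038, -0.0003, -0.0018]), [np.float64(-124.06524447744076), np.float64(55.93475552255924)])
```

View pics/wrist14.png

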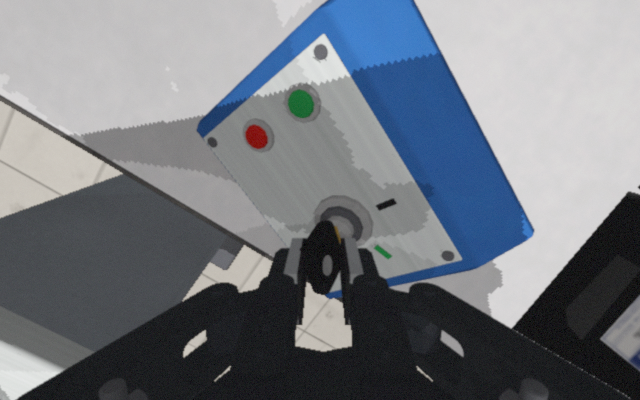

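Emit:
play_rows(series=[[0,0,0,1],[0,0,0,1],[0,0,0,1],[0,0,0,1],[0,0,0,1],[0,0,0,1],[0,0,0,1],[0,0,0,1],[0,0,0,1],[0,0,0,1],[0,0,0,1],[0,0,0,1]])

```text
t: 24.5
tcp_pos: [0.3919, -0.1813, 0.0729]
tool_rot: [-0.674, -0.2, 0.681, -0.205]
force: [-5.1, -0.5, 6.0]
finger_gap: 0.187
```

```bash
python3 look.py 15
python3 - <<'E'
from h import *
np.set_printoptions(precision=4,suppress=True)
s=pickle.load(open("w15.pkl","rb"))
P=cloud(s).reshape(-1,3); base=np.array([.4063,-.185,.0523]); nn=np.array([-.4198,.167,.892]); nn/=np.linalg.norm(nn)
up=np.array([0,0,1])-nn*nn[2]; up/=np.linalg.norm(up); right=np.cross(up,nn)
h=(P-base)@nn; lat=P-base-h[:,None]*nn; a,b=lat@up,lat@right
V=s["image"].reshape(-1,3).max(1)
k=(h>.0405)&(h<.0475)&(abs(a)<.016)&(abs(b)<.016)
q=np.c_[a[k],b[k]].astype(np.float32); print(k.sum()); print(cv2.minAreaRect(q)); w,v=np.linalg.eigh(np.cov(q.T)); d=v[:,1]; print("key angle deg",np.degrees(np.arctan2(d[1],d[0]))%180,np.sqrt(w))
print("expected ON 68.8 START 108.9")
E
```

```text
24.5 [ 0.3919 -0.1813  0.0729] 0.18717448652745017 [-0.685   0.5799  2.0409 -0.0237  0.5207  0.3256] [-5.1282 -0.4617  5.9975] [-0.5317  0.0721  0.9019] (array([ 0.0038, -0.0003, -0.0019]), [np.float64(-125.01061051025837), np.float64(54.989389489741626)])
1153
((-0.0011580493301153183, -0.0016992464661598206), (0.032417181879282, 0.025254733860492706), 28.620695114135742)
key angle deg 85.88509135816385 [0.0047 0.0081]
expected ON 68.8 START 108.9
```

View pics/wrist15.png

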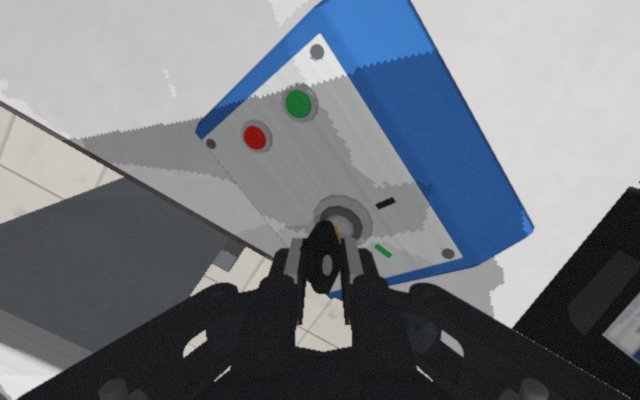

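Run:
```python
from h import *
np.set_printoptions(precision=4,suppress=True)
s=pickle.load(open("w15.pkl","rb"))
g=s["image"]; cv2.imwrite("pics/w15c.png",cv2.resize(np.clip(g[200:310,260:390].astype(float)*2.5,0,255).astype(np.uint8),None,fx=5.5,fy=5.5,interpolation=cv2.INTER_CUBIC))
```

```text
(no output)
```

View pics/w15c.png

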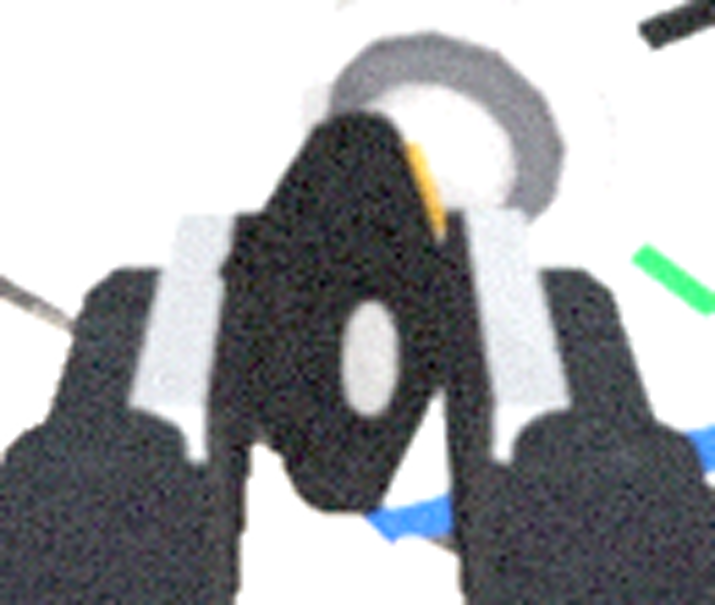

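Run:
```python
from h import *
s=pickle.load(open("w15.pkl","rb"))
base=np.array([.4063,-.185,.0523]); nn=np.array([-.4198,.167,.892]); nn/=np.linalg.norm(nn)
up=np.array([0,0,1])-nn*nn[2]; up/=np.linalg.norm(up); right=np.cross(up,nn)
for th in (1.2,1.55,1.75,1.9):
    w=np.cos(th)*up+np.sin(th)*right; t=np.cross(nn,w)
    print(th,[tuple(np.round((proj(s,base+nn*h+w*a+t*b)-[260,200])*5.5).astype(int)) for h in(.018,.044) for a in(-.013,.013) for b in(-.0045,.0045)])
print("ticks",[np.round((proj(s,base+.027*(np.cos(a)*up+np.sin(a)*right))-[260,200])*5.5) for a in(0,1.2,1.9)])
```

```text
1.2 [(np.int64(264), np.int64(152)), (np.int64(309), np.int64(96)), (np.int64(489), np.int64(320)), (np.int64(542), np.int64(269)), (np.int64(135), np.int64(339)), (np.int64(181), np.int64(281)), (np.int64(392), np.int64(530)), (np.int64(449), np.int64(481))]
1.55 [(np.int64(281), np.int64(118)), (np.int64(352), np.int64(84)), (np.int64(446), np.int64(328)), (np.int64(520), np.int64(301)), (np.int64(151), np.int64(304)), (np.int64(228), np.int64(271)), (np.int64(345), np.int64(535)), (np.int64(426), np.int64(513))]
1.75 [(np.int64(297), np.int64(103)), (np.int64(381), np.int64(84)), (np.int64(419), np.int64(326)), (np.int64(502), np.int64(314)), (np.int64(168), np.int64(288)), (np.int64(260), np.int64(273)), (np.int64(315), np.int64(531)), (np.int64(406), np.int64(525))]
1.9 [(np.int64(313), np.int64(94)), (np.int64(403), np.int64(88)), (np.int64(399), np.int64(321)), (np.int64(485), np.int64(321)), (np.int64(185), np.int64(280)), (np.int64(285), np.int64(278)), (np.int64(292), np.int64(525)), (np.int64(388), np.int64(531))]
ticks [array([694.,   2.]), array([681., 262.]), array([535., 313.])]
```

Emit:
play_rows(series=[[0,0,0,0],[-0.001,0,0,0],[-0.002,0,0,0],[-0.003,0,0,0],[-0.004,0,0,0],[-0.005,0,0,0],[-0.006,0,0,0],[-0.006,0,0,0]], claw=50)

```text
t: 25.35
tcp_pos: [0.3921, -0.1813, 0.079]
tool_rot: [-0.674, -0.2, 0.681, -0.205]
force: [-0.6, -0.4, -1.0]
finger_gap: 0.503
```

```bash
python3 look.py 16
```

```text
25.35 [ 0.3921 -0.1813  0.079 ] 0.5034279188237726 [-0.6847  0.566   2.0374 -0.0228  0.5377  0.3251] [-0.6285 -0.3869 -0.9944] [ 0.001  -0.0213  0.0163] (array([ 0.01  , -0.0004, -0.0019]), [np.float64(-125.02041754189491), np.float64(54.979582458105085)])
```

View pics/wrist16.png

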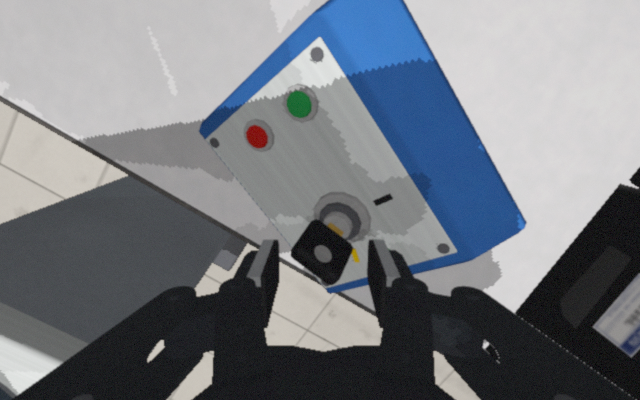

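Emit:
play_rows(series=[[-0.01,0,0,0],[-0.03,0,0,0],[-0.06,0,0,0],[-0.09,0,0,0],[-0.12,0,0,0],[-0.15,0,0,0],[-0.165,0,0,0],[-0.17,0,0,0],[-0.17,0,0,0]])

```text
t: 26.3
tcp_pos: [0.3932, -0.1797, 0.2497]
tool_rot: [-0.675, -0.199, 0.68, -0.205]
force: [-0.9, 0.1, -0.4]
finger_gap: 0.499
```

```bash
python3 look.py 17
python3 - <<'E'
from station import snapshot
from h import *
np.set_printoptions(precision=4,suppress=True)
base=np.array([.4063,-.185,.0523]); nn=np.array([-.4198,.167,.892]); nn/=np.linalg.norm(nn)
up=np.array([0,0,1])-nn*nn[2]; up/=np.linalg.norm(up); right=np.cross(up,nn)
W={"wrist":pickle.load(open("w17.pkl","rb")),"scene":snapshot("scene"),"top":snapshot("top")}
X=np.array([.978,.208]); Y=np.array([-.208,.978])
for n,s in W.items():
    cv2.imwrite(f"pics/{n}17.png",s["image"])
    P=cloud(s).reshape(-1,3); h=(P-base)@nn; lat=P-base-h[:,None]*nn; a,b=lat@up,lat@right
    k=(h>.0415)&(h<.0475)&(abs(a)<.018)&(abs(b)<.018); q=np.c_[a[k],b[k]].astype(np.float32)
    if k.sum()>8:
        w,v=np.linalg.eigh(np.cov(q.T)); d=v[:,1]; print(n,k.sum(),"key angle rad",np.arctan2(d[1],d[0])%np.pi,cv2.minAreaRect(q))
    r=P[:,:2]-[.4522,.3063]; aa=r@X; bb=r@Y; q=(abs(aa-.015)<.055)&(abs(bb)<.075)&(P[:,2]>.13)&(P[:,2]<.17)
    if q.sum()>100: print(n,"hood slope",np.linalg.lstsq(np.c_[aa[q],bb[q],np.ones(q.sum())],P[q,2],rcond=None)[0])
E
```

```text
26.3 [ 0.3932 -0.1797  0.2497] 0.49931135912255487 [-0.6799  0.241   1.8682 -0.0136  1.0302  0.3172] [-0.8819  0.0695 -0.3753] [ 0.0153 -0.0358 -0.0425] (array([ 0.1807, -0.0007, -0.0018]), [np.float64(-125.01544668660284), np.float64(54.98455331339716)])
wrist 195 key angle rad 1.2098047007258736 ((0.0010713627561926842, -8.922535926103592e-05), (0.025650396943092346, 0.008914700709283352), 67.68766784667969)
scene 27 key angle rad 1.1071308393485477 ((0.003678065724670887, 0.0037064943462610245), (0.022313246503472328, 0.007814152166247368), 65.6356201171875)
scene hood slope [-0.0925 -0.0289  0.1516]
top 19 key angle rad 1.2709455268522212 ((0.00015365699073299766, 0.0007939105853438377), (0.02253842167556286, 0.007339365314692259), 68.63448333740234)
top hood slope [-0.0026  0.0006  0.15  ]
```

View pics/wrist17.png

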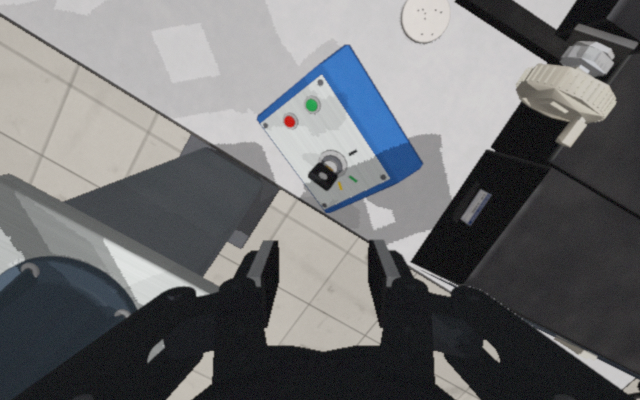

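View pics/scene17.png

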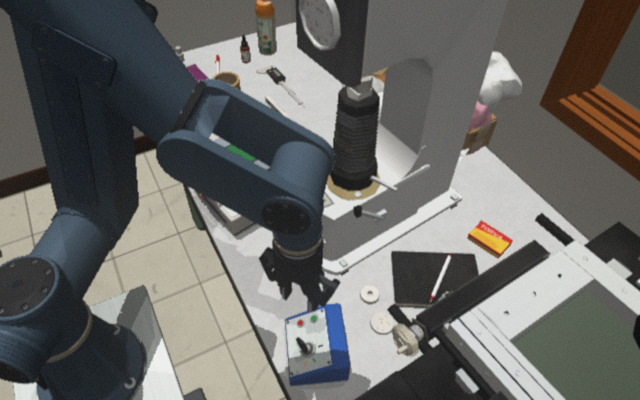

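```bash
python3 -c "
from station import manip
print(manip.sense()['force']); print(manip.sign_off())"
```

```text
[-0.16019566 -0.03080134  0.25377576]
the job is handed in; nothing more can be done
None
```

The shaft is on the analyser window with the hood shut over it, and the key was turned to START and is now back at ON. I handed the job in at about 26 s of the 70 s allowed, and no verdict was reported.

- **Shaft:** I gripped it by its thick part, set it on the window and let go. The cameras put its axis within about 2 mm of the window's centre. I could not see it again once the hood was shut.
- **Hood:** I pulled it forward by its handle bar with the closed fingers, then pressed it down with about 18 N. Before the key was turned, all three views showed its top level, at most 0.002 rad of slope, and 150 mm above the bench. The last top view still read level.
- **Key:** I turned it clockwise with half-closed fingers until the torque rose sharply to 0.7–0.9 N m, far above the spring. I held it there for about 1.2 s and released it, and it sprang back. The last wrist view put it at 1.21 rad, which is ON.
- **Robot and other items:** The arm ended clear of everything, with about zero wrist force. The bystanders looked untouched in the pictures; I did not measure their positions again.

Some checks disagreed:
- **START angle:** A first depth-based reading of the key angle at START gave 86° instead of 109°, because the fingers fell in the measured area. I relied instead on the torque stop and on the outline of the key head, which matched START.
- **Last hood slope, scene camera:** It read about −0.09, but the arm was in front of the hood in that view.
- **Key at ON:** The coarser scene and top cameras read 1.11 and 1.27 rad.

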